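Set a router tool holder in the presetter spindle and rock it free

TASK

Take the tool holder with the round collet nut and the stubby straight cutter out of the leaning rack and set it, cutter up, in the presetter's spindle: lower it in without dropping it and feel for the drive keys, so that the taper goes fully home. Then check that it rocks free: with the holder staying home, turn it so that it carries the spindle at least 20 degrees anticlockwise, seen from above, from where the spindle stood, and then back clockwise until the spindle is at least 20 degrees past where it stood on the other side. Let go and leave it standing home and still, with the other two holders in their rack and the toys and the rest of the bench undisturbed.

Things in the scene. Friction and masses are not known exactly. Their poses are not given: they have to be found in the camera images.
- holder: Holder to be set: bare steel, 150 mm long, 0.6 kg. Origin: on its axis at the gauge line (large end of the cone); z towards the cutter. Along z, mm: pull stud 13 across, -66 to -48; cone 17.8 across at -48, 31.8 at 0; flange 50 across, 1.5 to 17.5; body 37 across to 42; round nut 42 across, 42 to 62; cutter 18 across, to 84. Starts in any one of the three rack sockets.
- nut (a point): Middle of the holder's collet nut, on its axis, 52 mm from the holder's origin along z; the place to grip it. The nut is 42 mm across and 20 mm high and acts as a plain cylinder. Axes as the holder's.
- notch (a point): One of the holder's two drive notches, 20.5 mm from its axis at its +x side, in the flange's lower face (1.5 mm above the gauge line). The other is opposite, at -x, so half a turn makes no difference. Each is open outwards, runs right through the flange, is 16 mm wide and 8.5 mm deep.
- saw_holder: Bystander in the rack: loose, same taper shank and flange as the holder, but a thin toothed saw disc 74 mm across, 48 to 52 mm above its gauge line, and a small hexagon nut; top at 66 mm. Origin and z axis as the holder's.
- drill_holder: Bystander in the rack: loose, same taper shank and flange, but a drill chuck (42 mm across, 32 to 64 mm above its gauge line, then tapering to 86) and a long thin drill; top at 138 mm. Origin and z axis as the holder's.
- rack: Fixed plywood rack, 314 mm (y) by 105 mm (x), origin under its centre. Three bushings 95 mm apart hold the holders' tapers loosely, gauge points at x 0, y -95, 0, 95, z 88 mm, their z axes leaning 0.55 rad from upright towards the rack's -x (the robot's side). A holder must be drawn 70 mm along its own axis to come free. Highest edge of the board 110 mm.
- presetter: Fixed tool presetter, origin on the table under the spindle's upright axis. Grey base 50 mm high, x -100 to 100, y -80 to 300 mm; bearing housing 96 mm across and 88 mm high round the spindle; column with gauge head, 425 mm high, at x -37 to 107, y 205 to 290 mm. Its retracted probe is the nearest thing to the axis.
- probe (a point): Tip of the presetter's retracted gauge probe, 152 mm from the spindle's axis and 315 mm above the table. Keep the arm clear of it.
- nose (a point): Centre of the mouth of the spindle's tapered cup: on the spindle axis, level with the nose face, 95 mm above the table; axes as the presetter's. The cup fits the holder's cone (31.8 mm across here, 48 mm deep, open below for the pull stud). Home, the holder's origin is at this point to about 1 mm. The steel nose is 73 mm across.
- key_tops (a point): On the spindle axis, level with the tops of two opposite drive keys standing 10 mm over the nose face, 18 to 33 mm from the axis, 13 mm wide (1.5 mm, about 4 degrees, of play each way in the notches). Their line points within 0.5 rad of the presetter's x axis; where is not given: look or feel. If they miss the notches the flange rides on them, 8.5 mm short of home.
- spindle (a joint): Turn of the spindle (cup and keys), rad, positive anticlockwise seen from above; 0 is where it stood at the start, so it does not tell where the keys point. No end stops; it stays where left, with a drag of 0.22 N m: a flange sliding on the key tops under less than about 15 N does not carry it along, keys in the notches do once the play is taken up.
- frog_a: Bystander: loose green wooden toy figure, 108 mm high, 80 mm wide, origin under its feet.
- frog_b: Bystander: a second one like frog_a.
- plain_figure: Bystander: the same toy figure in plain wood.
- glue: Bystander: loose white bottle, 56 mm across, 150 mm high, origin under it.
- spanner: Bystander: loose dark steel spanner, 180 mm long, lying flat.
- blanks: Bystander: loose stack of plywood blanks, 112 x 78 x 40 mm, origin under its centre.
Things that resemble listed ones, but are neither listed nor needed, are in the scene too. Leave any green or red look-alike of the holder alone.

How it is judged:
By the outcome, as a careful person would: the job done as asked, in the order asked, and still so for the second after the job is handed in, with the robot touching nothing.
It also fails if it takes over 58 s, if anything falls off the work surface, if the arm or the gripper's body presses on something with over 40 N, if the wrist force passes 120 N, or if a joint passes its speed limit or range.

ROBOT

A 6-joint arm with a two-finger parallel gripper is mounted at the origin on the work surface. World frame = base frame: x ahead of the robot, y to its left, z up, the work surface at z = 0. Lengths are in m, angles in rad, forces in N, time in s.
With the tool pointing down it reaches from about 0.275 to 1 m from the base axis. Payload 8.4 kg.
Tool frame: the origin (TCP) lies at the very end of the fingers, on their centre line; the grasp point (between the pads) lies grip_point_offset behind it (grip_point_offset is the distance from the TCP to the grasp point, in m); z points along the fingers, y is the direction in which the jaws open and shut (so a half turn about z gives the same grasp; the last joint's range is limited). The gripper opens to 85 mm and grips with 20 to 120 N. Pads are 22 mm wide; open, the fingers measure 114 mm over their backs; the gripper's body (76 mm by 85 mm) begins 54 mm behind the grasp point. The pads swing forward as they close: fully open they stand 13 mm farther back than shut.
Start: joints at [-1.242, 0.353, 1.633, -0, 1.155, -0.002], TCP at [0.203, -0.591, 0.231] pointing down, gripper open.
Joint ranges: [-2.63, 2.63], [-0.92, 2.1], [0.06, 2.66], [-1.3, 4.44], [0, 2.69], [-3.02, 3.02]. Speed limits (rad/s): [2.22, 2.22, 2.79, 3.14, 3.14, 3.14].

INTERFACE

Orientations are given as a 3x3 rotation matrix whose columns are the frame's x, y, z axes.
In Python, from bench import observe, camera, job_done, grip_point_offset gives the robot as it stands. The module is installed in compiled form; this text tells all that it offers.
- The arm moves only by the tool carry_out, never from a script. Its argument "increments" is one flat list of numbers, 7 for each row, row after row: the turn, a rotation vector about the tool's x, y, z in rad, then the shift along the tool's x, y, z in m, then the finger opening in m, from 0 to 0.0854. A call has exactly 5 rows; each row shifts and turns the commanded pose from where the row before left it, along the tool's axes as they then stand; what a row does not reach is not made up. A row lasts 1/10 s, in which the tool goes at most 50 mm and 8.59 degrees, less where a joint would pass 70% of its speed; a pose out of reach is approached as far as the arm can. A call with a gripper value outside its range is refused whole. The fingers move at their own pace and stop on an object; "grip_force" is the grip in N (left out, the last holds). Time passes only in rows, so rows that do not move let the fingers close, or fill a call up. It gives the time, the measured TCP pose, the force and the opening at its end, in the units of the state.
- observe(): the state, without advancing time (a new reading comes with each control period).
- camera(name): name is "side" or "top"; returns a dict with "color" (384x512x3 uint8, blue, green, red), "K" (3x3 intrinsics, pixels), "D" ([k1, k2, p1, p2, k3] as OpenCV has them; the pictures are not rectified), "R" (3x3) and "t" (3): a world point X has camera coordinates R X + t. Camera axes: x right, y down, z forward; pixel columns grow to the right and rows downward; lengths in m; the calibration is good to about 2 mm. A picture is of the moment at which its call begins. There is no depth.
- job_done(): hands the job in, once; it reports no verdict.
The state is a dict: "time_s": time; "joints": joint angles; "qd": joint speeds; "joint_torque": joint torques, N m; "ee_pos": TCP position; "tool_rot": TCP orientation; "contact_force": force on the tool from outside, world axes, zero at the start; "ft_torque": the same for the moment, N m; "finger_gap": finger opening in m.
Only numpy, scipy, OpenCV 4.12 (cv2) and the standard library are available. Lean on these libraries where they do the work, as an engineer would, in place of code of your own. Each camera call takes 0.05 s, during which the arm holds its last target.

## Working session

There is one attempt and no reset: what is moved stays moved. The work goes in short steps, Python scripts to look and compute and a tool call to move; the robot and the scene stay as the last step left them, time stands still between calls to the robot, and variables do not carry over. Pictures are saved under pics/ and viewed, and the job is handed in when it is done.

Besides the shell and the picture viewer there is one more tool, called as name(argument=value, ...) on one line, values as JSON. carry_out: Moves the arm, as the interface text tells. Its arguments: {"type":"object","properties":{"increments":{"type":"array","items":{"type":"number"}},"grip_force":{"type":"number"}},"required":["increments"]}

```bash
mkdir -p pics; python3 - <<'E'
from bench import *
import cv2, numpy as np
s=observe()
for k,v in s.items(): print(k,np.round(v,4).tolist())
print(grip_point_offset)
for n in("side","top"):
    c=camera(n); cv2.imwrite(f"pics/{n}0.png",c["color"]); 
    np.savez(f"{n}0.npz",**c)
    print(n,c["K"].tolist(),c["D"],"pos",(-c["R"].T@c["t"]).round(3),c["R"].round(3).tolist())
E
```

```text
time_s 0.0
joints [-1.2424, 0.3536, 1.6342, -0.0, 1.1552, -0.0024]
qd [-0.0014, -0.0011, 0.0006, 0.0004, 0.0007, 0.0006]
joint_torque [-0.0005, -60.5253, -34.207, 0.0001, 0.0093, 0.0]
ee_pos [0.2029, -0.5907, 0.2306]
tool_rot [[0.9458, 0.3248, -0.0005], [0.3248, -0.9458, 0.0013], [-0.0, -0.0014, -1.0]]
contact_force [-0.6861, -0.0676, 0.3078]
ft_torque [-0.0197, 0.0183, -0.0213]
finger_gap 0.0854
0.0187
side [[346.9282557839119, 0.0, 258.03939918563844], [0.0, 346.9282557839119, 187.19225154039907], [0.0, 0.0, 1.0]] [0.02173907 0.         0.         0.         0.        ] pos [ 0.276 -0.966  0.889] [[0.961, -0.277, 0.019], [-0.152, -0.58, -0.8], [0.233, 0.766, -0.599]]
top [[478.5180960815321, 0.0, 254.32934580683423], [0.0, 478.5180960815321, 202.62903702269523], [0.0, 0.0, 1.0]] [0.01081043 0.         0.         0.         0.        ] pos [ 0.24  -0.114  1.632] [[0.001, -1.0, -0.014], [-0.981, 0.001, -0.193], [0.193, 0.014, -0.981]]
```

View pics/side0.png

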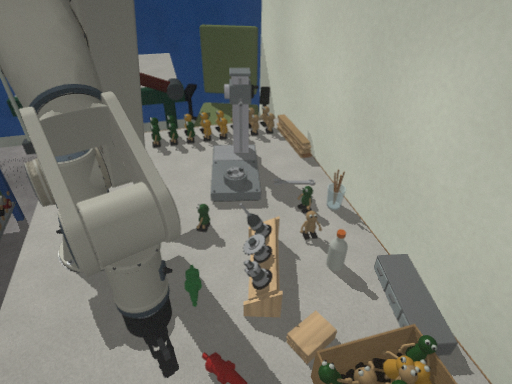

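View pics/top0.png

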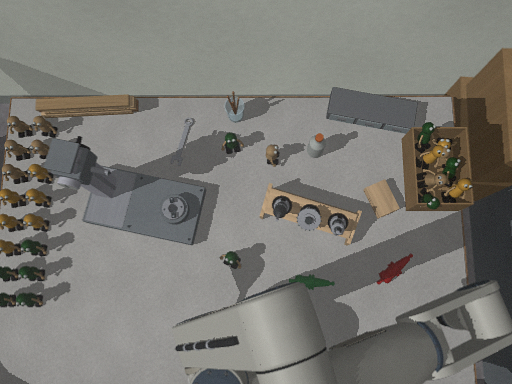

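```bash
python3 - <<'E'
import cv2
t=cv2.imread("pics/top0.png"); s=cv2.imread("pics/side0.png")
cv2.imwrite("pics/c_toprack.png",cv2.resize(t[175:250,250:370],None,fx=6,fy=6,interpolation=cv2.INTER_CUBIC))
cv2.imwrite("pics/c_siderack.png",cv2.resize(s[200:320,215:315],None,fx=5,fy=5,interpolation=cv2.INTER_CUBIC)[:600])
cv2.imwrite("pics/c_topnose.png",cv2.resize(t[180:236,140:215],None,fx=10,fy=10,interpolation=cv2.INTER_CUBIC))
cv2.imwrite("pics/c_sidenose.png",cv2.resize(s[150:210,195:275],None,fx=10,fy=10,interpolation=cv2.INTER_CUBIC))
E
```

```text
(no output)
```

View pics/c_toprack.png

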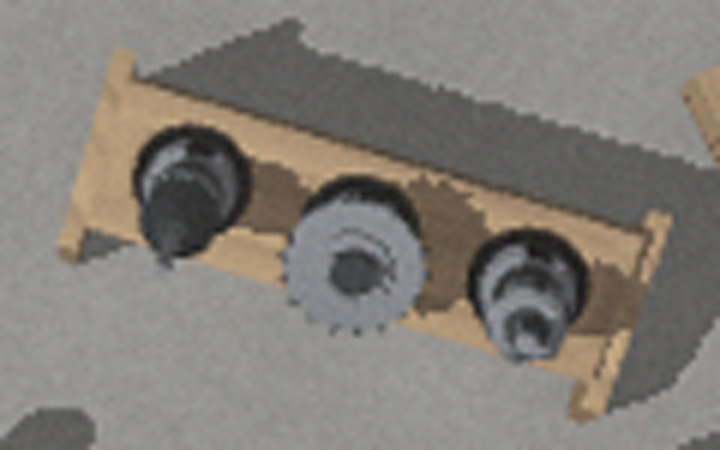

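View pics/c_siderack.png

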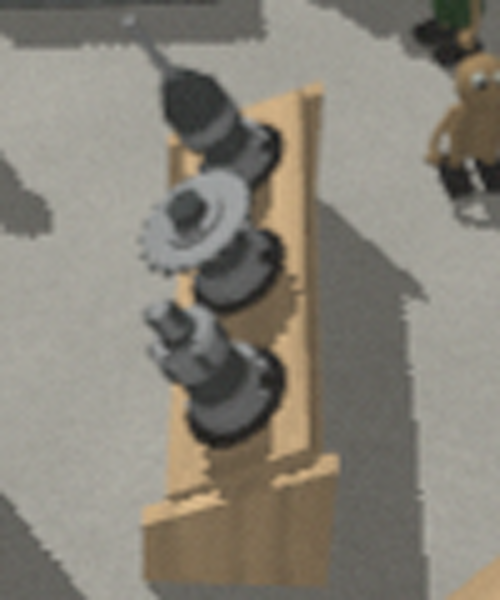

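View pics/c_topnose.png

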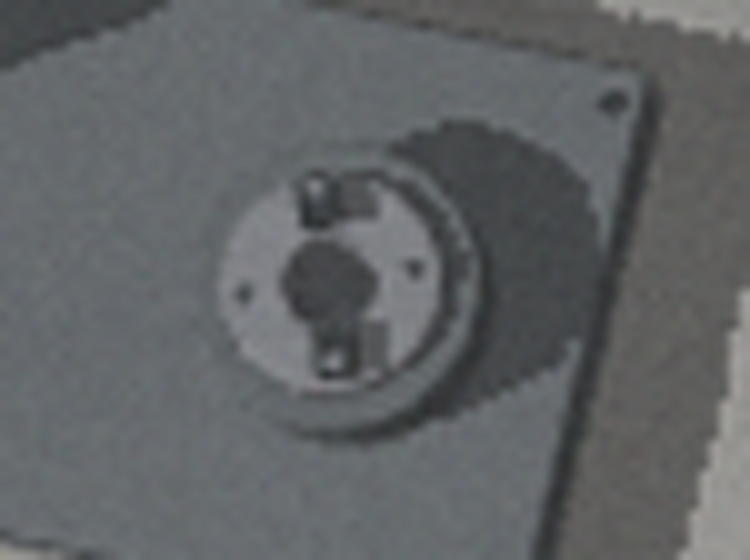

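View pics/c_sidenose.png

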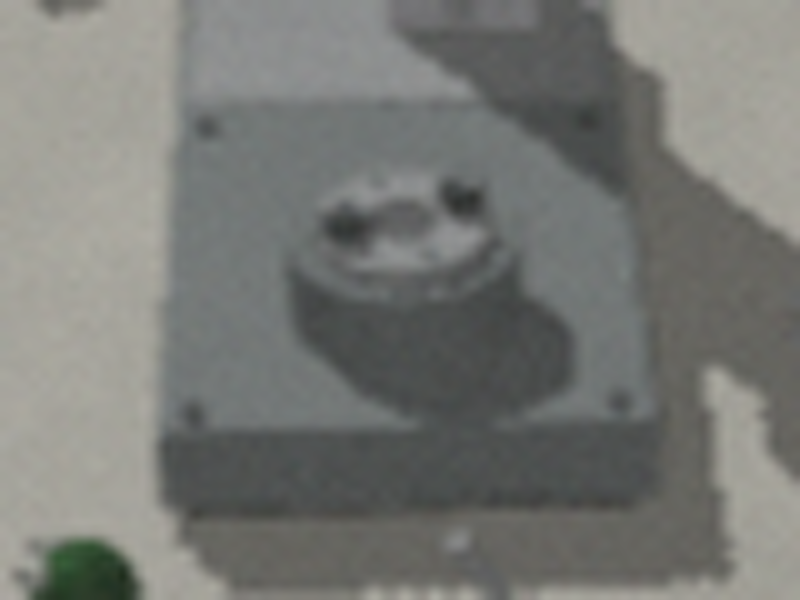

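```bash
cat > h.py <<'E'
import numpy as np, cv2
def ld(n): return dict(np.load(n))
def ray(c,px):
    u=cv2.undistortPoints(np.array([[px]],float),c["K"],c["D"])[0,0]
    d=c["R"].T@np.array([u[0],u[1],1.]); return -c["R"].T@c["t"], d/np.linalg.norm(d)
def plane(c,px,z):
    o,d=ray(c,px); return o+d*(z-o[2])/d[2]
def tri(c1,p1,c2,p2):
    o1,d1=ray(c1,p1);o2,d2=ray(c2,p2)
    A=np.stack([d1,-d2],1); s=np.linalg.lstsq(A,o2-o1,rcond=None)[0]
    a=o1+s[0]*d1;b=o2+s[1]*d2; return (a+b)/2,np.linalg.norm(a-b)
def proj(c,X):
    p,_=cv2.projectPoints(np.array(X,float).reshape(-1,1,3),cv2.Rodrigues(c["R"])[0],c["t"],c["K"],c["D"]); return p[:,0]
E
python3 - <<'E'
from h import *
T=ld("top0.npz");S=ld("side0.npz")
# nose face bright mask
for n,c,(x0,y0,x1,y1) in(("top",T,(158,190,192,226)),("side",S,(220,160,252,185))):
    im=c["color"][y0:y1,x0:x1]; g=cv2.cvtColor(im,cv2.COLOR_BGR2GRAY)
    big=cv2.resize(g,None,fx=16,fy=16,interpolation=cv2.INTER_CUBIC)
    cv2.imwrite(f"pics/g_{n}.png",cv2.convertScaleAbs(big,alpha=1.5))
    hsv=cv2.cvtColor(im,cv2.COLOR_BGR2HSV)
    m=(g>120).astype(np.uint8) 
    cs,_=cv2.findContours(m,cv2.RETR_EXTERNAL,cv2.CHAIN_APPROX_NONE)
    k=max(cs,key=cv2.contourArea); hull=cv2.convexHull(k)
    e=cv2.fitEllipse(hull); cen=(e[0][0]+x0,e[0][1]+y0)
    print(n,e,cen,plane(c,cen,.095))
# rack wood
for n,c in(("top",T),("side",S)):
    hsv=cv2.cvtColor(c["color"],cv2.COLOR_BGR2HSV)
    m=cv2.inRange(hsv,(8,60,90),(25,255,255)); cv2.imwrite(f"pics/wood_{n}.png",m)
E
```

```text
top ((10.140109062194824, 19.274585723876953), (12.068010330200195, 19.40209197998047), 162.51858520507812) (168.14010906219482, 209.27458572387695) [0.51954177 0.19029606 0.095     ]
side ((12.60971450805664, 8.114289283752441), (4.135828971862793, 11.601746559143066), 80.05286407470703) (232.60971450805664, 168.11428928375244) [0.51898252 0.2008726  0.095     ]
```

View pics/g_top.png

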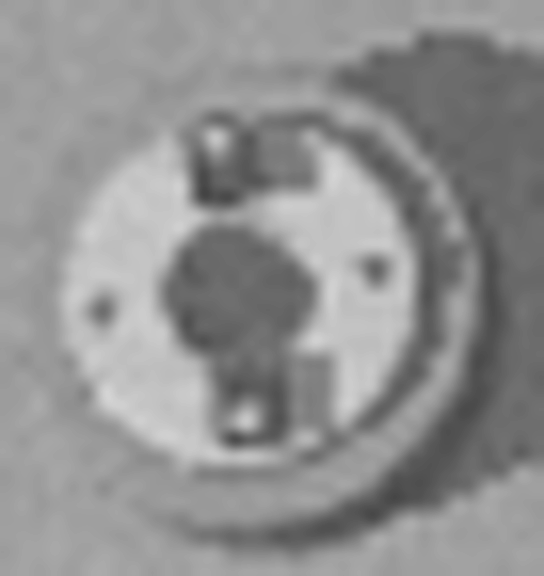

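View pics/g_side.png

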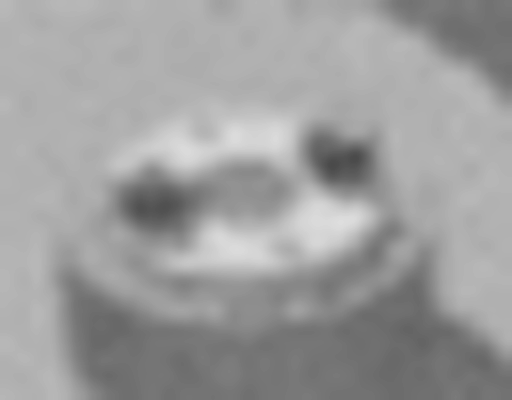

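```bash
python3 - <<'E'
from h import *
T=ld("top0.npz");S=ld("side0.npz")
def crop(c,x0,y0,x1,y1,f,n):
    b=cv2.resize(c["color"][y0:y1,x0:x1],None,fx=f,fy=f,interpolation=cv2.INTER_CUBIC); b=cv2.convertScaleAbs(b,alpha=1.6)
    for i in range(x0,x1,5): cv2.line(b,(int((i-x0+.5)*f),0),(int((i-x0+.5)*f),6),(0,0,255),1); cv2.putText(b,str(i),(int((i-x0+.5)*f),18),0,.4,(0,0,255))
    for i in range(y0,y1,5): cv2.line(b,(0,int((i-y0+.5)*f)),(6,int((i-y0+.5)*f)),(0,0,255),1); cv2.putText(b,str(i),(8,int((i-y0+.5)*f)),0,.4,(0,0,255))
    cv2.imwrite(f"pics/{n}.png",b)
crop(T,322,208,354,240,18,"z_top"); crop(S,238,255,278,295,15,"z_side")
crop(T,250,180,370,250,6.5,"z_toprack")
crop(S,235,205,295,325,5,"z_siderack")
E
```

```text
(no output)
```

View pics/z_top.png

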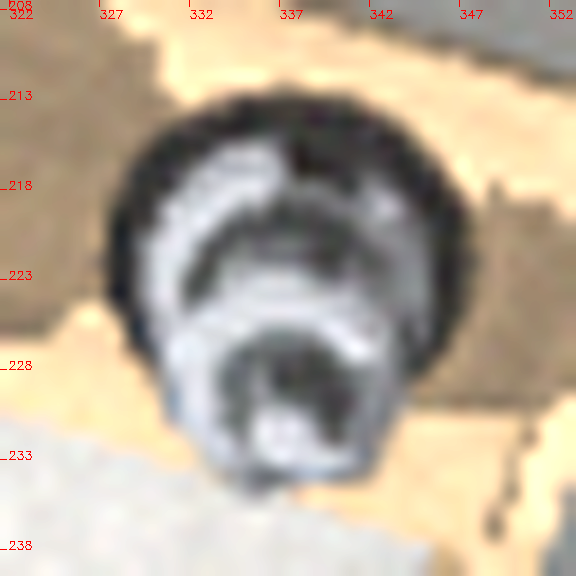

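View pics/z_side.png

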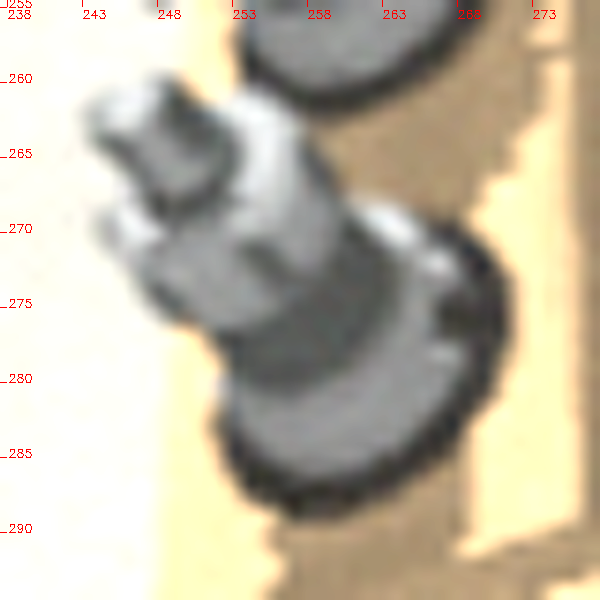

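View pics/z_toprack.png

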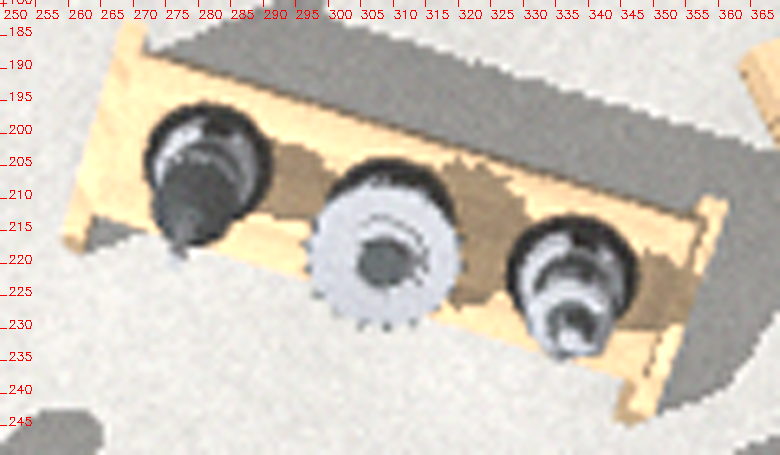

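View pics/z_siderack.png

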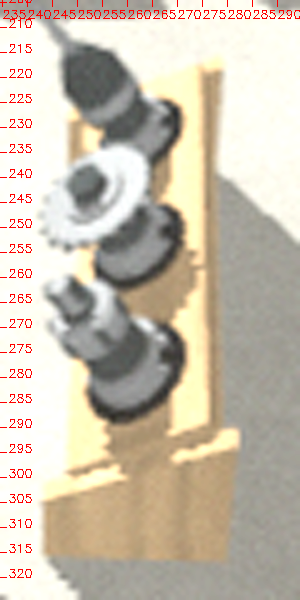

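```bash
python3 - <<'E'
from h import *
T=ld("top0.npz");S=ld("side0.npz")
P,e=tri(T,(337,231.8),S,(245.8,262)); print("tip",P.round(4),e)
# flange outlines: dark rim hull ellipse in top, each
for n,(x0,y0,x1,y1) in {"drill":(268,192,293,214),"saw":(297,200,322,216),"tgt":(324,209,351,232)}.items():
    g=cv2.cvtColor(T["color"][y0:y1,x0:x1],cv2.COLOR_BGR2GRAY)
    m=(g<45).astype(np.uint8); ys,xs=np.nonzero(m); print(n,xs.min()+x0,xs.max()+x0,ys.min()+y0,ys.max()+y0)
# rack board upper-back corners (highest edge z .110): top view px
for nm,px in {"backL":(272.5,188),"backR":(355.5,213.5)}.items(): print(nm,plane(T,px,.110).round(4))
for nm,px in {"backtopfar":(275,217),"backtopnear":(274,293)}.items(): print(nm,plane(S,px,.110).round(4))
# nose
for px in((172.5,207.6),):print("nose top",plane(T,px,.095).round(4))
print("nose side",plane(S,(234.8,171.6),.095).round(4))
print("tri",tri(T,(172.5,207.6),S,(234.8,171.6)))
ox,oy=158,190
d=[plane(T,(x/16-.5+ox,y/16-.5+oy),.095) for x,y in((102,310),(376,268))]; print("dots",d, (d[0]+d[1])/2,np.degrees(np.arctan2(*(d[1]-d[0])[1::-1])))
k=[plane(T,(x/16-.5+ox,y/16-.5+oy),.105) for x,y in((215,138),(245,415))]; print("keys",k,(k[0]+k[1])/2,np.degrees(np.arctan2(*(k[0]-k[1])[1::-1])),np.linalg.norm(k[0]-k[1]))
E
```

```text
tip [ 0.4351 -0.3486  0.1563] 0.0034563059476436005
drill 273 291 197 213
saw 301 318 205 211
tgt 328 347 214 230
backL [ 0.5868 -0.1511  0.11  ]
backR [ 0.5022 -0.4174  0.11  ]
backtopfar [ 0.5869 -0.1457  0.11  ]
backtopnear [ 0.489  -0.4325  0.11  ]
nose top [0.5251 0.1762 0.095 ]
nose side [0.522  0.1739 0.095 ]
tri (array([0.52398342, 0.17662895, 0.09320343]), np.float64(0.002856193532330825))
dots [array([0.52088966, 0.20433122, 0.095     ]), array([0.52955372, 0.14845439, 0.095     ])] [0.52522169 0.17639281 0.095     ] -81.18611581544566
keys [array([0.55471279, 0.18049865, 0.105     ]), array([0.4973916 , 0.17240277, 0.105     ])] [0.52605219 0.17645071 0.105     ] 8.039113933465982 0.05789008861946956
```

```bash
python3 - <<'E'
from h import *
T=ld("top0.npz");S=ld("side0.npz")
a=plane(T,(282,197),.085);b=plane(T,(337.5,214),.085);m=plane(T,(309.5,205),.085)
d=a-b;print(d,np.linalg.norm(d),np.degrees(np.arctan2(-d[0],d[1])), m-(a+b)/2)
# extents of wood end plates etc. in top: print flange thresholds
for yaw in (-16.5,-17.5,-18.5):
    y=np.radians(yaw); c,s=np.cos(y),np.sin(y); Rr=np.array([[c,-s,0],[s,c,0],[0,0,1]])
    ax=Rr@[-np.sin(.55),0,np.cos(.55)]
    for O in (np.array([.4351,-.3486,.1596])-.084*ax,):
        ex=Rr@[np.cos(.55),0,np.sin(.55)]; ey=Rr@[0,1,0]
        print(yaw,O.round(4))
        for nm,cc in(("T",T),("S",S)):
            th=np.linspace(0,2*np.pi,73)
            pts=np.concatenate([O+ax*z+.025*(np.outer(np.cos(th),ex)+np.outer(np.sin(th),ey)) for z in(.0015,.0175)])
            q=proj(cc,pts); print(nm,"flange",q.min(0).round(1),q.max(0).round(1),"tip",proj(cc,O+ax*.084).round(1))
E
```

```text
[0.05709338 0.18078701 0.        ] 0.1895879622317943 -17.526359165945443 [0.00154565 0.00037451 0.        ]
-16.5 [ 0.4772 -0.3611  0.088 ]
T flange [329.3 215.2] [345.  231.4] tip [[337.1 232.2]]
S flange [251.2 267.2] [269.3 285.7] tip [[246.4 261. ]]
-17.5 [ 0.477  -0.3618  0.088 ]
T flange [329.4 215.3] [345.2 231.5] tip [[337.1 232.2]]
S flange [251.2 267.5] [269.3 285.9] tip [[246.4 261. ]]
-18.5 [ 0.4767 -0.3625  0.088 ]
T flange [329.6 215.3] [345.4 231.6] tip [[337.1 232.2]]
S flange [251.2 267.7] [269.3 286.1] tip [[246.4 261. ]]
```

```bash
cat >> h.py <<'E'
from scipy.spatial.transform import Rotation as Ro
YAW=np.radians(-17.5);c_,s_=np.cos(YAW),np.sin(YAW);RR=np.array([[c_,-s_,0],[s_,c_,0],[0,0,1]])
AX=RR@[-np.sin(.55),0,np.cos(.55)];EX=RR@[np.cos(.55),0,np.sin(.55)];EY=RR@[0,1,0]
O=np.array([.477,-.3618,.088])
RG=np.stack([np.cross(EX,-AX),EX,-AX],1)
def delta(p,R,s=None):
    if s is None:
        from bench import observe; s=observe()
    R0=np.array(s["tool_rot"]);p0=np.array(s["ee_pos"])
    return Ro.from_matrix(R0.T@R).as_rotvec(), R0.T@(np.array(p)-p0), R.T@(np.array(p)-p0)
def st():
    from bench import observe; s=observe()
    print("t",round(s["time_s"],2),"p",np.round(s["ee_pos"],4),"F",np.round(s["contact_force"],1),"M",np.round(s["ft_torque"],2),"gap",round(s["finger_gap"],4),"j",np.round(s["joints"],3)); return s
E
python3 - <<'E'
from h import *
T=ld("top0.npz");S=ld("side0.npz")
st()
print("pre",*[v.round(4) for v in delta(O+AX*.18,RG)], (O+AX*.18).round(4))
for nm,c,px in(("T",T,(338.6,216.6)),("S",S,(268.3,274.8)),("S",S,(269,275.5))):
    o,d=ray(c,px)
    for z in(.0175,.0095):
        n=AX;q=o+d*((O+AX*z-o)@n)/(d@n)-O; print(nm,z,"x",(q@EX).round(4),"y",(q@EY).round(4),np.degrees(np.arctan2(q@EY,q@EX)).round(1))
E
```

```text
t 0.1 p [ 0.2029 -0.5907  0.2306] F [ 0.  -0.6 -0.1] M [-0.01  0.01  0.  ] gap 0.0855 j [-1.242  0.354  1.634  0.     1.155 -0.002]
pre [-0.5101  0.2562 -0.9104] [ 0.2579 -0.1834 -0.0106] [0.3007 0.0896 0.0423] [ 0.3873 -0.3335  0.2415]
T 0.0175 x 0.0264 y 0.0043 9.1
T 0.0095 x 0.0236 y 0.0034 8.2
S 0.0175 x 0.0309 y -0.0115 -20.4
S 0.0095 x 0.0264 y -0.004 -8.7
S 0.0175 x 0.0331 y -0.0148 -24.0
S 0.0095 x 0.0286 y -0.0073 -14.4
```

```bash
python3 - <<'E'
from h import *
T=ld("top0.npz");S=ld("side0.npz")
th=np.linspace(0,2*np.pi,180)
for nm,cc in(("T",T),("S",S)):
    f=18 if nm=="T" else 15; x0,y0=(322,208) if nm=="T" else (238,255)
    im=cv2.imread("pics/z_top.png" if nm=="T" else "pics/z_side.png")
    for z,r,col in((.0015,.025,(255,0,0)),(.0175,.025,(0,255,0)),(.042,.021,(255,255,0)),(.062,.021,(0,255,255)),(.084,.009,(0,0,255))):
        q=proj(cc,O+AX*z+r*(np.outer(np.cos(th),EX)+np.outer(np.sin(th),EY)))
        cv2.polylines(im,[np.int32((q-[x0,y0]+.5)*f)],True,col,1)
    cv2.imwrite(f"pics/ov_{nm}.png",im)
E
```

```text
(no output)
```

View pics/ov_T.png

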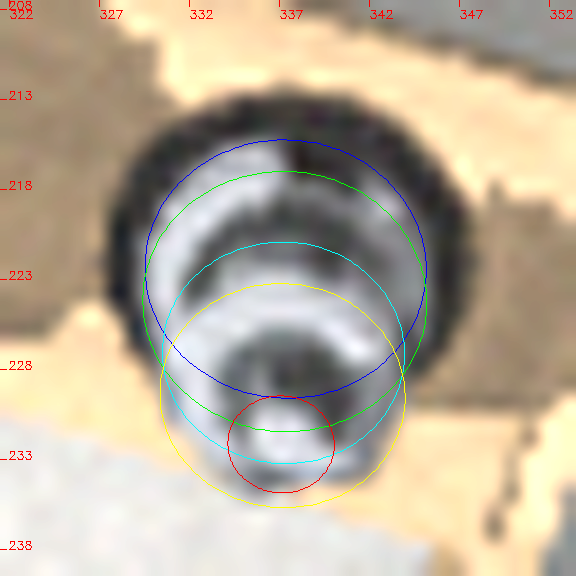

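View pics/ov_S.png

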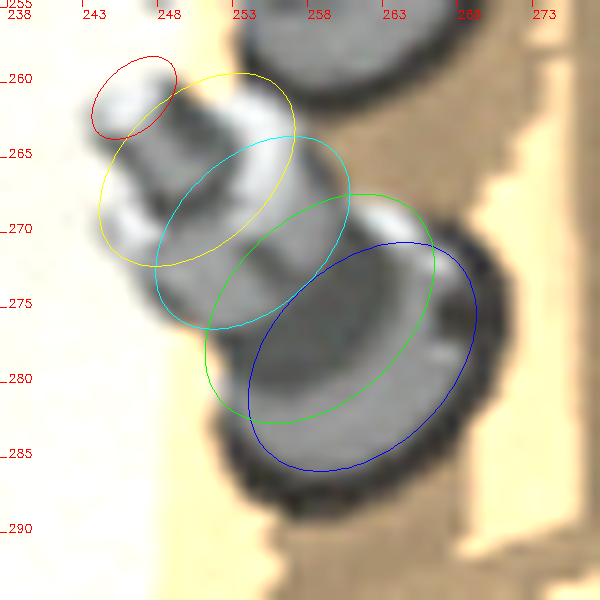

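```bash
sed -i 's/^O=.*/O=np.array([.4805,-.3625,.087])/' h.py; python3 - <<'E'
from h import *
T=ld("top0.npz");S=ld("side0.npz")
th=np.linspace(0,2*np.pi,180); out=[]
for nm,cc in(("T",T),("S",S)):
    f=18 if nm=="T" else 15; x0,y0=(322,208) if nm=="T" else (238,255)
    im=cv2.imread("pics/z_top.png" if nm=="T" else "pics/z_side.png")
    for z,r,col in((.0015,.025,(255,0,0)),(.0175,.025,(0,255,0)),(.042,.021,(255,255,0)),(.062,.021,(0,255,255)),(.084,.009,(0,0,255))):
        q=proj(cc,O+AX*z+r*(np.outer(np.cos(th),EX)+np.outer(np.sin(th),EY)))
        cv2.polylines(im,[np.int32((q-[x0,y0]+.5)*f)],True,col,1)
    out.append(cv2.resize(im,(400,400)))
cv2.imwrite(f"pics/ov2.png",np.hstack(out))
for nm,c,px in(("T",T,(338.6,216.6)),("S",S,(268.3,274.8)),("S",S,(269,275.5))):
    o,d=ray(c,px)
    for z in(.0175,.0095):
        n=AX;q=o+d*((O+AX*z-o)@n)/(d@n)-O; print(nm,z,"x",(q@EX).round(4),"y",(q@EY).round(4),np.degrees(np.arctan2(q@EY,q@EX)).round(1))
E
```

```text
T 0.0175 x 0.023 y 0.0036 8.8
T 0.0095 x 0.0201 y 0.0027 7.6
S 0.0175 x 0.0269 y -0.0094 -19.2
S 0.0095 x 0.0224 y -0.0019 -4.9
S 0.0175 x 0.0291 y -0.0126 -23.5
S 0.0095 x 0.0246 y -0.0052 -12.0
```

View pics/ov2.png

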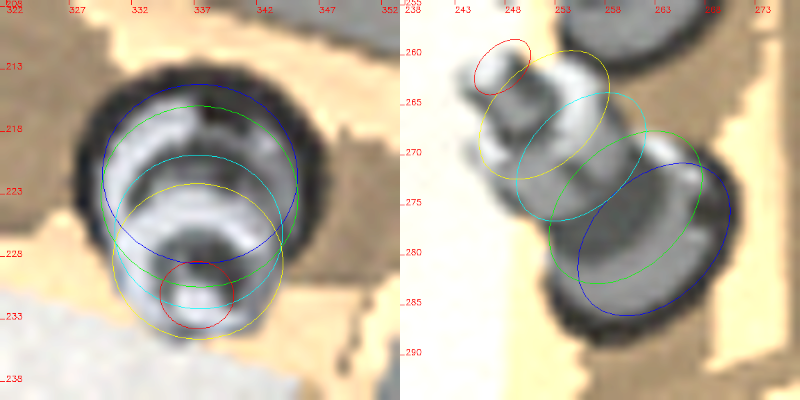

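```bash
sed -i 's/^O=.*/O=np.array([.479,-.363,.0865])/' h.py; cat >> h.py <<'E'
def rows(p,R,N):
    from bench import observe; s=observe()
    R0=np.array(s["tool_rot"]);p0=np.array(s["ee_pos"]);w=Ro.from_matrix(R0.T@R).as_rotvec()/N;dp=(np.array(p)-p0)/N
    print("w",w.round(4))
    for i in range(N):
        Ri=R0@Ro.from_rotvec(w*i).as_matrix(); print(i,(Ri.T@dp).round(4))
E
python3 -c "
from h import *
rows(O+AX*.18,RG,10); print((O+AX*.18).round(4))"
```

```text
w [-0.051   0.0256 -0.091 ]
0 [ 0.0259 -0.0182 -0.0009]
1 [ 0.0275 -0.0157 -0.0011]
2 [ 0.0288 -0.013  -0.0011]
3 [ 0.0299 -0.0103 -0.0009]
4 [ 0.0308 -0.0075 -0.0006]
5 [ 0.0313 -0.0047 -0.0001]
6 [ 0.0316 -0.0018  0.0005]
7 [0.0316 0.001  0.0013]
8 [0.0314 0.0038 0.0022]
9 [0.0308 0.0065 0.0033]
[ 0.3893 -0.3347  0.24  ]
```

carry_out(increments=[-0.051,0.026,-0.091,0.026,-0.018,-0.001,0.085,-0.051,0.026,-0.091,0.0275,-0.0155,-0.001,0.085,-0.051,0.026,-0.091,0.029,-0.013,-0.001,0.085,-0.051,0.026,-0.091,0.03,-0.01,-0.001,0.085,-0.051,0.026,-0.091,0.031,-0.0075,-0.0005,0.085])

```text
time_s: 0.6
ee_pos: [0.2975, -0.4622, 0.2357]
tool_rot: [[0.694, 0.678, 0.242], [0.717, -0.682, -0.144], [0.067, 0.274, -0.959]]
contact_force: [0.7, 0.5, -0.5]
finger_gap: 0.0851
```

carry_out(increments=[-0.051,0.025,-0.091,0.031,-0.005,0,0.085,-0.051,0.025,-0.091,0.0315,-0.002,0.0005,0.085,-0.051,0.025,-0.091,0.0315,0.001,0.001,0.085,-0.051,0.026,-0.091,0.031,0.004,0.002,0.085,-0.051,0.026,-0.091,0.031,0.0065,0.003,0.085])

```text
time_s: 1.1
ee_pos: [0.3894, -0.3345, 0.241]
tool_rot: [[0.298, 0.813, 0.501], [0.955, -0.253, -0.158], [-0.002, 0.525, -0.851]]
contact_force: [0.0, 0.2, -0.6]
finger_gap: 0.0849
```

```bash
python3 - <<'E'
from h import *
from bench import *
st()
print([v.round(4) for v in delta(O+AX*.18,RG)],[v.round(4) for v in delta(O+AX*.03,RG)])
for n in("side","top"):
    c=camera(n); np.savez(n+"1.npz",**c); cv2.imwrite(f"pics/{n}1.png",c["color"])
s=cv2.imread("pics/side1.png");t=cv2.imread("pics/top1.png")
cv2.imwrite("pics/v1.png",np.hstack([cv2.resize(s[170:320,170:320],(400,400)),cv2.resize(t[160:310,240:390],(400,400))]))
E
```

```text
t 1.1 p [ 0.3894 -0.3345  0.241 ] F [ 0.   0.2 -0.6] M [ 0.08  0.21 -0.03] gap 0.0849 j [-0.915 -0.032  2.208  0.584  0.577 -1.045]
[array([ 0.003 , -0.0001,  0.0034]), array([-0.0003, -0.0006,  0.0008]), array([-0.0003, -0.0006,  0.0008])] [array([ 0.003 , -0.0001,  0.0034]), array([-0.0003, -0.0011,  0.1508]), array([-0.0003, -0.0006,  0.1508])]
```

View pics/v1.png

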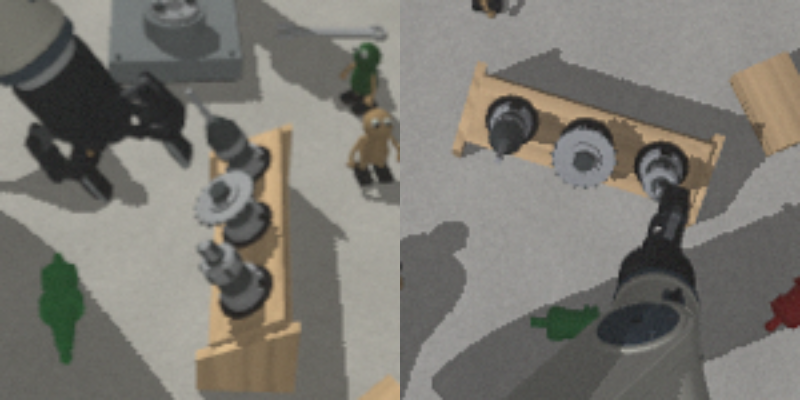

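carry_out(increments=[0,0,0,0,0,0.024,0.085,0,0,0,0,0,0.024,0.085,0,0,0,0,0,0.024,0.085,0,0,0,0,0,0.02,0.085,0,0,0,0,0,0.008,0.085])

```text
time_s: 1.7
ee_pos: [0.4392, -0.3516, 0.1541]
tool_rot: [[0.302, 0.813, 0.498], [0.953, -0.258, -0.157], [0.001, 0.522, -0.853]]
contact_force: [-0.0, 0.3, -0.2]
finger_gap: 0.0852
```

```bash
python3 - <<'E'
from h import *
from bench import *
s=st(); R=np.array(s["tool_rot"]);p=np.array(s["ee_pos"])
for n in("side","top"):
    c=camera(n); np.savez(n+"2.npz",**c); cv2.imwrite(f"pics/{n}2.png",c["color"])
    print(n,proj(c,np.array([p-R[:,2]*.0187*k for k in(0,1)])).round(1).tolist())
s=cv2.imread("pics/side2.png");t=cv2.imread("pics/top2.png")
cv2.imwrite("pics/v2.png",np.hstack([cv2.resize(s[225:305,215:295],(400,400),interpolation=2),cv2.resize(t[190:270,295:375],(400,400),interpolation=2)]))
E
```

```text
t 1.7 p [ 0.4392 -0.3516  0.1541] F [-0.   0.3 -0.2] M [ 0.12  0.25 -0.03] gap 0.0852 j [-0.841  0.197  2.205  0.831  0.369 -1.264]
side [[248.1, 262.9], [244.6, 258.8]]
top [[337.8, 231.1], [337.7, 233.4]]
```

View pics/v2.png

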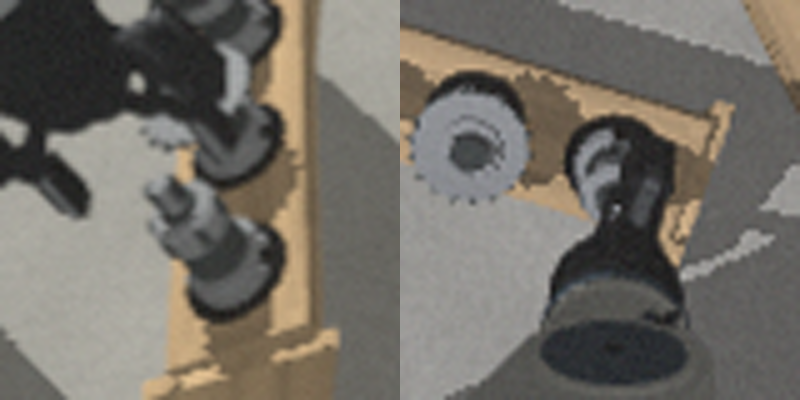

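```bash
python3 - <<'E'
from h import *
s=st(); R=np.array(s["tool_rot"]);p=np.array(s["ee_pos"])
T=ld("top2.npz");S=ld("side2.npz")
x0,y0,f=295,190,7; im=cv2.resize(T["color"][190:270,295:375],None,fx=7,fy=7,interpolation=2)
im=cv2.convertScaleAbs(im,alpha=1.6)
for a in(.0425,.057):
  for b in(-.011,.011):
    q=proj(T,np.array([p+R[:,1]*a+R[:,0]*b-R[:,2]*d for d in(.013,.035)]))
    cv2.polylines(im,[np.int32((q-[x0,y0]+.5)*f)],False,(0,0,255),1); print(q.round(1).tolist())
cv2.imwrite("pics/v3.png",im)
E
```

```text
t 1.8 p [ 0.439  -0.3514  0.1548] F [-0.5  0.2 -0.5] M [0.07 0.22 0.03] gap 0.0848 j [-0.841  0.195  2.205  0.83   0.37  -1.262]
[[345.6, 221.6], [345.7, 224.3]]
[[338.6, 219.5], [338.6, 222.1]]
[[347.1, 217.4], [347.2, 220.0]]
[[340.1, 215.2], [340.1, 217.8]]
```

View pics/v3.png

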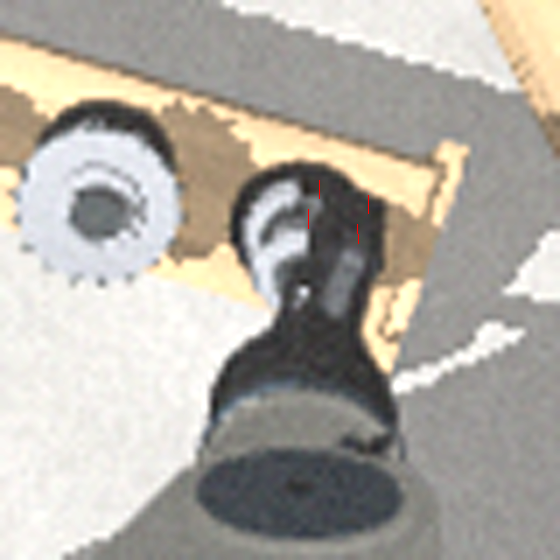

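carry_out(increments=[0,0,0,0,0,0.012,0.085,0,0,0,0,0,0.012,0.085,0,0,0,0,0,0.012,0.085,0,0,0,0,0,0.01,0.085,0,0,0,0,0,0.004,0.085])

```text
time_s: 2.3
ee_pos: [0.4642, -0.3598, 0.1137]
tool_rot: [[0.301, 0.812, 0.5], [0.953, -0.257, -0.158], [-0.0, 0.524, -0.851]]
contact_force: [-1.2, -0.2, -0.2]
finger_gap: 0.0845
```

carry_out(increments=[0,0,0,0,0,0,0.05,0,0,0,0,0,0,0.045,0,0,0,0,0,0,0.035,0,0,0,0,0,0,0.03,0,0,0,0,0,0,0.03], grip_force=20)

```text
time_s: 2.8
ee_pos: [0.4633, -0.3591, 0.1135]
tool_rot: [[0.301, 0.813, 0.499], [0.954, -0.256, -0.158], [-0.001, 0.524, -0.852]]
contact_force: [-5.3, 1.4, 2.6]
finger_gap: 0.0414
```

```bash
python3 - <<'E'
from h import *
from bench import *
s=st(); R=np.array(s["tool_rot"]);p=np.array(s["ee_pos"])
for n in("side","top"):
    c=camera(n); np.savez(n+"3.npz",**c); cv2.imwrite(f"pics/{n}3.png",c["color"])
s=cv2.imread("pics/side3.png");t=cv2.imread("pics/top3.png")
cv2.imwrite("pics/v4.png",np.hstack([cv2.resize(s[225:305,215:295],(400,400),interpolation=2),cv2.resize(t[190:270,295:375],(400,400),interpolation=2)]))
E
```

```text
t 2.8 p [ 0.4633 -0.3591  0.1135] F [-5.3  1.4  2.6] M [ 0.16  0.7  -0.  ] gap 0.0414 j [-0.81   0.307  2.189  1.046  0.296 -1.466]
```

View pics/v4.png

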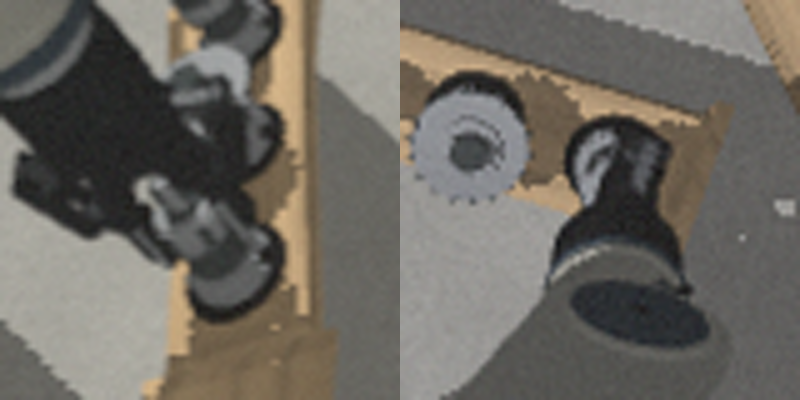

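carry_out(increments=[0,0,0,0,0,0,0.03,0,0,0,0,0,0,0.03,0,0,0,0,0,-0.003,0.03,0,0,0,0,0,-0.006,0.03,0,0,0,0,0,-0.008,0.03], grip_force=80)

```text
time_s: 3.4
ee_pos: [0.4549, -0.3562, 0.1276]
tool_rot: [[0.301, 0.813, 0.499], [0.954, -0.257, -0.157], [0.0, 0.523, -0.852]]
contact_force: [0.2, 0.4, -5.7]
finger_gap: 0.0403
```

carry_out(increments=[0,0,0,0,0,-0.012,0.03,0,0,0,0,0,-0.015,0.03,0,0,0,0,0,-0.015,0.03,0,0,0,0,0,-0.015,0.03,0,0,0,0,0,-0.012,0.03])

```text
time_s: 3.9
ee_pos: [0.4202, -0.3453, 0.1871]
tool_rot: [[0.301, 0.813, 0.499], [0.954, -0.256, -0.158], [-0.0, 0.523, -0.852]]
contact_force: [-0.3, -1.1, -5.4]
finger_gap: 0.0404
```

```bash
python3 - <<'E'
from h import *
from bench import *
s=st(); R=np.array(s["tool_rot"]);p=np.array(s["ee_pos"])
for n in("side","top"):
    c=camera(n); np.savez(n+"4.npz",**c); cv2.imwrite(f"pics/{n}4.png",c["color"])
s=cv2.imread("pics/side4.png");t=cv2.imread("pics/top4.png")
cv2.imwrite("pics/v5.png",np.hstack([cv2.resize(s[205:305,205:305],(400,400),interpolation=2),cv2.resize(t[180:280,285:385],(400,400),interpolation=2)]))
E
```

```text
t 3.9 p [ 0.4202 -0.3453  0.1871] F [-0.3 -1.1 -5.4] M [ 0.16  0.69 -0.06] gap 0.0404 j [-0.867  0.108  2.212  0.712  0.439 -1.155]
```

View pics/v5.png

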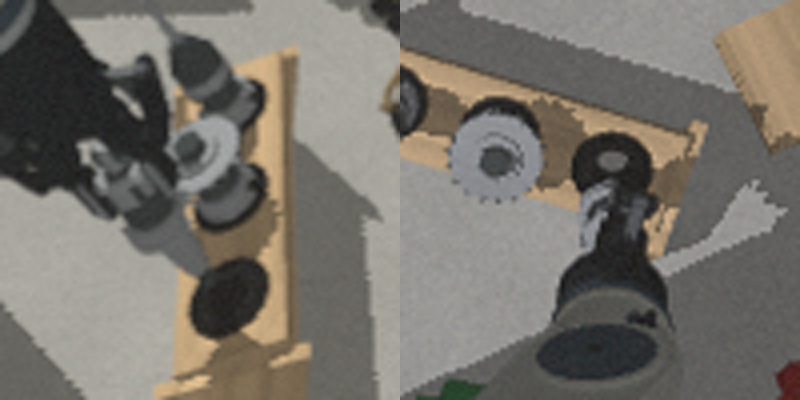

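carry_out(increments=[0,0,0,0,0,-0.015,0.03,0,0,0,0,0,-0.02,0.03,0,0,0,0,0,-0.02,0.03,0,0,0,0,0,-0.02,0.03,0,0,0,0,0,-0.015,0.03])

```text
time_s: 4.5
ee_pos: [0.3755, -0.3311, 0.2634]
tool_rot: [[0.301, 0.813, 0.499], [0.954, -0.256, -0.158], [-0.0, 0.523, -0.852]]
contact_force: [0.3, -0.4, -5.4]
finger_gap: 0.0402
```

```bash
cat >> h.py <<'E'
def down(az):
    y=np.array([np.cos(az),np.sin(az),0]);z=np.array([0,0,-1.]);return np.stack([np.cross(y,z),y,z],1)
E
python3 - <<'E'
from h import *
st(); rows([.33,-.52,.48],down(np.radians(-100)),15)
E
```

```text
t 4.5 p [ 0.3755 -0.3311  0.2634] F [ 0.3 -0.4 -5.4] M [0.2  0.62 0.06] gap 0.0402 j [-0.939 -0.087  2.198  0.542  0.643 -1.009]
w [ 0.0301 -0.0264  0.0934]
0 [-0.0129  0.0083 -0.0118]
1 [-0.0124  0.0091 -0.0118]
2 [-0.0118  0.0099 -0.0117]
3 [-0.0112  0.0106 -0.0117]
4 [-0.0105  0.0113 -0.0118]
5 [-0.0097  0.0119 -0.0119]
6 [-0.0089  0.0124 -0.012 ]
7 [-0.008   0.0128 -0.0121]
8 [-0.0071  0.0132 -0.0123]
9 [-0.0062  0.0134 -0.0126]
10 [-0.0053  0.0136 -0.0128]
11 [-0.0044  0.0136 -0.0131]
12 [-0.0034  0.0136 -0.0134]
13 [-0.0025  0.0135 -0.0137]
14 [-0.0016  0.0132 -0.0141]
```

carry_out(increments=[0.03,-0.0264,0.0935,-0.013,0.0083,-0.0118,0.03,0.03,-0.0264,0.0935,-0.0124,0.009,-0.0118,0.03,0.03,-0.0264,0.0935,-0.0118,0.01,-0.0118,0.03,0.03,-0.0264,0.0935,-0.011,0.0106,-0.0118,0.03,0.03,-0.0264,0.0935,-0.0105,0.0113,-0.0118,0.03])

```text
time_s: 5.0
ee_pos: [0.3604, -0.3942, 0.3352]
tool_rot: [[0.705, 0.634, 0.318], [0.703, -0.683, -0.197], [0.092, 0.363, -0.927]]
contact_force: [0.2, 0.8, -4.8]
finger_gap: 0.0402
```

carry_out(increments=[0.03,-0.0264,0.0935,-0.0097,0.012,-0.012,0.03,0.03,-0.0264,0.0935,-0.009,0.0124,-0.012,0.03,0.03,-0.0264,0.0935,-0.008,0.013,-0.012,0.03,0.03,-0.0264,0.0935,-0.007,0.013,-0.0123,0.03,0.03,-0.0264,0.0935,-0.006,0.0134,-0.0126,0.03])

```text
time_s: 5.5
ee_pos: [0.3457, -0.4572, 0.4074]
tool_rot: [[0.952, 0.273, 0.137], [0.291, -0.947, -0.139], [0.092, 0.172, -0.981]]
contact_force: [1.3, -0.9, -6.0]
finger_gap: 0.0399
```

carry_out(increments=[0.03,-0.0264,0.0935,-0.005,0.0136,-0.013,0.03,0.03,-0.0264,0.0935,-0.0044,0.0136,-0.013,0.03,0.03,-0.0264,0.0935,-0.0034,0.0136,-0.0134,0.03,0.03,-0.0264,0.0935,-0.0025,0.0135,-0.0137,0.03,0.03,-0.0264,0.0935,-0.0016,0.013,-0.014,0.03])

```text
time_s: 6.0
ee_pos: [0.3311, -0.5201, 0.4796]
tool_rot: [[0.984, -0.179, -0.0], [-0.179, -0.984, 0.001], [-0.0, -0.001, -1.0]]
contact_force: [0.1, -0.9, -5.3]
finger_gap: 0.0402
```

```bash
python3 - <<'E'
from h import *
from bench import *
s=st(); R=np.array(s["tool_rot"]);p=np.array(s["ee_pos"]);print(R.round(3).tolist())
for n in("side","top"):
    c=camera(n); np.savez(n+"5.npz",**c); cv2.imwrite(f"pics/{n}5.png",c["color"]); print(n,proj(c,np.array([p,p+R[:,2]*.1])).round(1).tolist())
c=ld("side5.npz");q=proj(c,p+R[:,2]*.02)[0].astype(int);print(q)
x0,y0=q[0]-35,q[1]-35
im=cv2.resize(c["color"][y0:y0+75,x0:x0+75],None,fx=8,fy=8,interpolation=2)
im=cv2.convertScaleAbs(im,alpha=1.6)
for i in range(0,75,5):
    cv2.putText(im,str(x0+i),(int((i+.5)*8),10),0,.33,(0,0,255));cv2.putText(im,str(y0+i),(0,int((i+.5)*8)),0,.33,(0,0,255))
cv2.imwrite("pics/v6.png",im)
E
```

```text
t 6.0 p [ 0.3311 -0.5201  0.4796] F [ 0.1 -0.9 -5.3] M [-0.06 -0.01  0.01] gap 0.0402 j [-1.007e+00  2.130e-01  1.295e+00  1.000e-03  1.635e+00  7.440e-01]
[[0.984, -0.179, -0.0], [-0.179, -0.984, 0.001], [-0.0, -0.001, -1.0]]
side [[212.8, 222.2], [215.9, 261.1]]
top [[431.6, 257.8], [418.1, 260.9]]
[213 230]
```

View pics/v6.png

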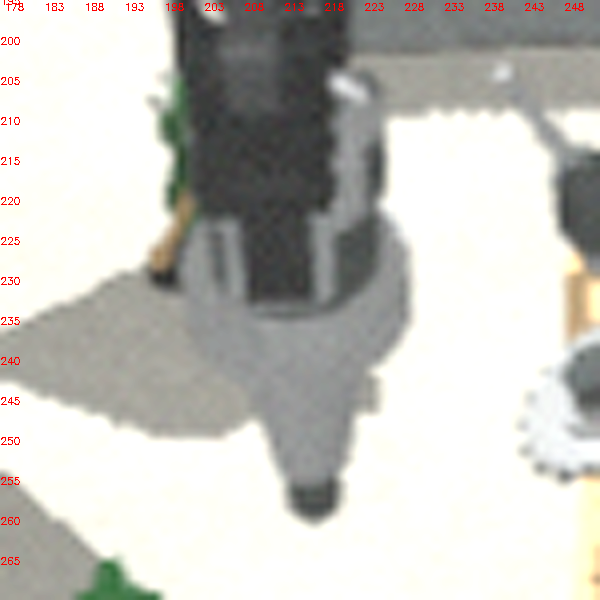

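carry_out(increments=[-0.1,0,0,0,0,0,0.03,-0.1,0,0,0,0,0,0.03,-0.1,0,0,0,0,0,0.03,-0.1,0,0,0,0,0,0.03,-0.1,0,0,0,0,0,0.03])

```text
time_s: 6.6
ee_pos: [0.331, -0.5185, 0.4788]
tool_rot: [[0.985, -0.151, -0.082], [-0.172, -0.863, -0.475], [0.001, 0.482, -0.876]]
contact_force: [-0.4, 0.2, -5.8]
finger_gap: 0.0401
```

carry_out(increments=[-0.1,0,0,0,0,0,0.03,-0.1,0,0,0,0,0,0.03,-0.1,0,0,0,0,0,0.03,-0.1,0,0,0,0,0,0.03,0,0,0,0,0,0,0.03])

```text
time_s: 7.1
ee_pos: [0.3306, -0.517, 0.4757]
tool_rot: [[0.985, -0.104, -0.137], [-0.171, -0.615, -0.77], [-0.004, 0.782, -0.623]]
contact_force: [0.1, 1.6, -5.5]
finger_gap: 0.0403
```

```bash
cat > look.py <<'E'
from h import *
from bench import *
import sys
def look(tag,cams=("side",),off=.02,h=37,f=8):
    s=st(); R=np.array(s["tool_rot"]);p=np.array(s["ee_pos"]);print(R.round(3).tolist())
    for n in cams:
        c=camera(n); np.savez(f"{n}{tag}.npz",**c,p=p,Rt=R); q=proj(c,p+R[:,2]*off)[0].astype(int)
        x0,y0=max(q[0]-h,0),max(q[1]-h,0)
        im=cv2.resize(c["color"][y0:y0+2*h,x0:x0+2*h],None,fx=f,fy=f,interpolation=2)
        im=cv2.convertScaleAbs(im,alpha=1.6)
        for i in range(0,2*h,5):
            cv2.putText(im,str(x0+i),(int((i+.5)*f),10),0,.33,(0,0,255));cv2.putText(im,str(y0+i),(0,int((i+.5)*f)),0,.33,(0,0,255))
        cv2.imwrite(f"pics/{n}_{tag}.png",im)
if __name__=="__main__": look(sys.argv[1],sys.argv[2].split(","))
E
python3 look.py a side
```

```text
t 7.1 p [ 0.3306 -0.517   0.4757] F [ 0.1  1.6 -5.5] M [ 1.19 -0.12 -0.03] gap 0.0403 j [-0.594 -0.022  1.829 -0.931  1.099  1.495]
[[0.985, -0.104, -0.137], [-0.171, -0.615, -0.77], [-0.004, 0.782, -0.623]]
```

View pics/side_a.png

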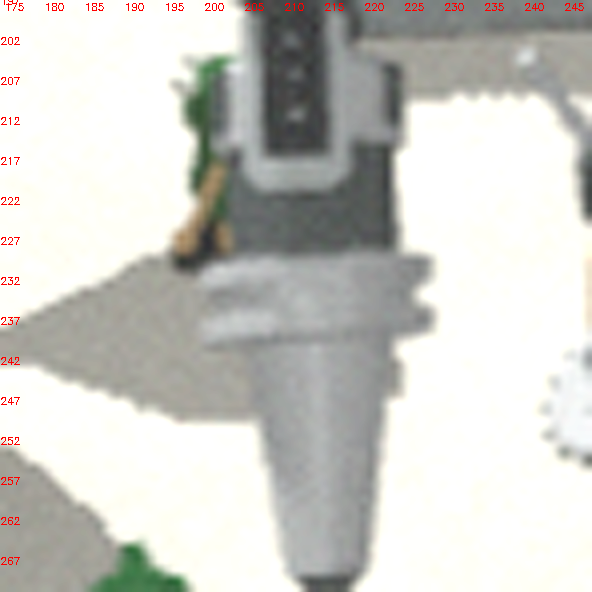

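```bash
python3 - <<'E'
from h import *
c=ld("sidea.npz"); g=cv2.cvtColor(c["color"],cv2.COLOR_BGR2GRAY)[224:246,193:233]
b=cv2.resize(g,None,fx=18,fy=18,interpolation=2).astype(float)
b=np.clip((b-50)*255/90,0,255).astype(np.uint8)
for i in range(0,40,5): cv2.putText(b,str(193+i),(int((i+.5)*18),10),0,.35,255)
for i in range(0,22,4): cv2.putText(b,str(224+i),(0,int((i+.5)*18)),0,.35,255)
cv2.imwrite("pics/fl.png",b)
for r in range(228,241): print(r,g[r-224,3:37].tolist())
E
```

```text
228 [87, 75, 68, 48, 35, 40, 55, 71, 71, 74, 78, 75, 76, 77, 71, 64, 66, 69, 72, 70, 70, 72, 81, 83, 84, 84, 78, 79, 93, 124, 135, 140, 152, 160]
229 [75, 40, 38, 40, 46, 64, 73, 83, 95, 103, 100, 107, 110, 103, 96, 94, 95, 96, 98, 96, 97, 99, 105, 102, 101, 99, 98, 95, 93, 90, 89, 89, 106, 145]
230 [83, 54, 50, 56, 81, 107, 124, 121, 124, 122, 121, 121, 118, 116, 115, 107, 108, 107, 106, 108, 104, 107, 105, 99, 97, 98, 95, 96, 89, 90, 88, 85, 104, 144]
231 [101, 91, 86, 86, 115, 122, 126, 124, 119, 115, 118, 116, 113, 113, 111, 108, 109, 109, 108, 110, 111, 110, 105, 98, 97, 95, 93, 93, 92, 85, 88, 88, 112, 145]
232 [99, 102, 101, 108, 114, 118, 115, 112, 105, 103, 107, 107, 101, 105, 112, 112, 109, 108, 107, 106, 106, 109, 108, 100, 97, 98, 95, 94, 91, 89, 90, 112, 137, 159]
233 [104, 102, 104, 101, 104, 96, 89, 90, 94, 96, 100, 100, 102, 106, 114, 109, 112, 112, 109, 108, 104, 108, 104, 104, 98, 97, 95, 89, 88, 85, 105, 144, 167, 164]
234 [104, 100, 105, 103, 102, 92, 93, 96, 94, 97, 94, 100, 103, 107, 109, 112, 119, 117, 111, 109, 110, 108, 109, 103, 100, 97, 95, 92, 93, 88, 103,
[... 294 characters left out ...]
8, 108, 104, 98, 96, 94, 95, 94, 95, 94, 84, 94, 133]
237 [106, 103, 102, 104, 117, 121, 125, 123, 126, 124, 120, 123, 120, 115, 110, 108, 113, 114, 114, 113, 105, 106, 103, 99, 96, 93, 91, 90, 92, 90, 91, 87, 99, 140]
238 [104, 102, 102, 107, 114, 120, 123, 119, 118, 118, 113, 112, 113, 100, 102, 101, 101, 104, 101, 101, 99, 99, 92, 93, 90, 90, 86, 85, 93, 95, 102, 110, 127, 150]
239 [102, 104, 102, 105, 109, 111, 104, 103, 98, 95, 90, 86, 90, 85, 92, 90, 94, 95, 96, 96, 95, 98, 93, 96, 92, 92, 88, 88, 115, 134, 145, 158, 167, 165]
240 [104, 104, 104, 106, 100, 93, 91, 95, 94, 90, 90, 91, 95, 99, 103, 106, 106, 109, 116, 108, 105, 102, 103, 100, 97, 92, 88, 90, 132, 164, 164, 163, 165, 168]
```

View pics/fl.png

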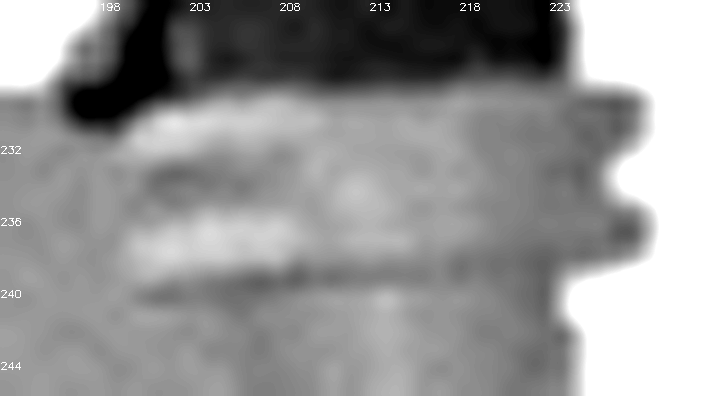

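```bash
python3 - <<'E'
from h import *
c=ld("sidea.npz");p=c["p"];R=c["Rt"]
C=-c["R"].T@c["t"]
ctr=p+R[:,2]*(.030-.0095)  # flange mid
d=R.T@(C-ctr); print("cam dir in tool",d.round(3),"angle from +y toward +x deg",np.degrees(np.arctan2(d[0],d[1])))
for z in(-.04,-.0095,0.01,.03,.05): print(z,proj(c,p+R[:,2]*(.03+z)).round(1))
for a in range(-15,20,5):
    q=[]
    for sgn in(-1,1):
        t=np.radians(a)+sgn*np.arcsin(8/25); q.append(proj(c,ctr+.025*(R[:,0]*np.sin(t)+R[:,1]*np.cos(t)))[0].round(1).tolist())
    print(a,q)
print([proj(c,ctr+s*.025*R[:,0]).round(1).tolist() for s in(-1,1)])
E
```

```text
cam dir in tool [0.021 0.605 0.075] angle from +y toward +x deg 1.9983693286283344
-0.04 [[212.2 217. ]]
-0.0095 [[212.8 234.5]]
0.01 [[213.3 245.9]]
0.03 [[213.7 257.8]]
0.05 [[214.2 269.9]]
-15 [[204.0, 233.5], [213.2, 232.6]]
-10 [[205.0, 233.3], [214.5, 232.5]]
-5 [[206.2, 233.2], [215.9, 232.5]]
0 [[207.4, 233.0], [217.1, 232.5]]
5 [[208.7, 232.9], [218.4, 232.4]]
10 [[210.0, 232.8], [219.6, 232.4]]
15 [[211.3, 232.7], [220.7, 232.5]]
[[[198.2, 235.4]], [[227.4, 233.6]]]
```

```bash
python3 - <<'E'
from h import *
st(); rows([.524,.175,.36],down(np.radians(4.5)),20)
E
```

```text
t 7.15 p [ 0.331  -0.5177  0.4771] F [-0.1 -0.4 -5.1] M [ 1.09 -0.17  0.02] gap 0.0401 j [-0.596 -0.022  1.825 -0.927  1.099  1.49 ]
w [ 0.0313  0.0406 -0.0841]
0 [ 0.0036 -0.0269 -0.0243]
1 [ 0.0068 -0.0272 -0.0232]
2 [ 0.01   -0.0272 -0.022 ]
3 [ 0.0132 -0.0269 -0.0207]
4 [ 0.0162 -0.0263 -0.0193]
5 [ 0.0191 -0.0254 -0.0178]
6 [ 0.0219 -0.0242 -0.0162]
7 [ 0.0245 -0.0227 -0.0145]
8 [ 0.0269 -0.021  -0.0128]
9 [ 0.0291 -0.019  -0.011 ]
10 [ 0.031  -0.0168 -0.0092]
11 [ 0.0326 -0.0144 -0.0074]
12 [ 0.034  -0.0118 -0.0057]
13 [ 0.0351 -0.009  -0.0039]
14 [ 0.0358 -0.0061 -0.0023]
15 [ 0.0363 -0.0031 -0.0007]
16 [ 0.0364 -0.0001  0.0009]
17 [0.0362 0.0031 0.0023]
18 [0.0357 0.0062 0.0036]
19 [0.0349 0.0093 0.0048]
```

carry_out(increments=[0.031,0.0405,-0.084,0.0036,-0.027,-0.0243,0.03,0.031,0.0405,-0.084,0.0068,-0.027,-0.0232,0.03,0.031,0.0405,-0.084,0.01,-0.027,-0.022,0.03,0.031,0.0405,-0.084,0.013,-0.027,-0.0207,0.03,0.031,0.0405,-0.084,0.016,-0.0263,-0.0193,0.03])

```text
time_s: 7.65
ee_pos: [0.3799, -0.3456, 0.4501]
tool_rot: [[0.952, 0.302, 0.051], [0.26, -0.709, -0.655], [-0.162, 0.637, -0.754]]
contact_force: [0.5, -0.2, -5.6]
finger_gap: 0.04
```

carry_out(increments=[0.031,0.0405,-0.084,0.019,-0.0254,-0.0178,0.03,0.031,0.0405,-0.084,0.022,-0.0242,-0.016,0.03,0.031,0.0405,-0.084,0.0245,-0.0227,-0.0145,0.03,0.031,0.0405,-0.084,0.027,-0.021,-0.013,0.03,0.031,0.0405,-0.084,0.029,-0.019,-0.011,0.03])

```text
time_s: 8.15
ee_pos: [0.4292, -0.1724, 0.4204]
tool_rot: [[0.721, 0.677, 0.147], [0.656, -0.6, -0.457], [-0.221, 0.426, -0.877]]
contact_force: [0.5, -0.3, -5.6]
finger_gap: 0.0403
```

carry_out(increments=[0.031,0.0405,-0.084,0.031,-0.017,-0.009,0.03,0.031,0.0405,-0.084,0.0326,-0.0144,-0.0074,0.03,0.031,0.0405,-0.084,0.034,-0.012,-0.0057,0.03,0.031,0.0405,-0.084,0.035,-0.009,-0.004,0.03,0.031,0.0405,-0.084,0.036,-0.006,-0.0023,0.03])

```text
time_s: 8.65
ee_pos: [0.4786, 0.0005, 0.39]
tool_rot: [[0.348, 0.928, 0.131], [0.923, -0.315, -0.221], [-0.164, 0.198, -0.966]]
contact_force: [-0.5, 0.3, -5.2]
finger_gap: 0.0401
```

```bash
python3 - <<'E'
from h import *
s=st(); print(np.round(s["tool_rot"],3).tolist()); rows([.524,.175,.36],down(np.radians(4.5)),5)
E
```

```text
t 8.65 p [0.4786 0.0005 0.39  ] F [-0.5  0.3 -5.2] M [0.3  0.18 0.04] gap 0.0401 j [ 0.171 -0.066  1.804 -0.251  1.317  0.568]
[[0.348, 0.928, 0.131], [0.923, -0.315, -0.221], [-0.164, 0.198, -0.966]]
w [ 0.0325  0.0411 -0.0841]
0 [ 0.0364 -0.0038 -0.0007]
1 [ 0.0365 -0.0007  0.0008]
2 [0.0364 0.0024 0.0023]
3 [0.0359 0.0056 0.0037]
4 [0.0352 0.0087 0.0049]
```

carry_out(increments=[0.0325,0.041,-0.084,0.0364,-0.004,-0.0007,0.03,0.0325,0.041,-0.084,0.0365,-0.0007,0.0008,0.03,0.0325,0.041,-0.084,0.0364,0.0024,0.0023,0.03,0.0325,0.041,-0.084,0.036,0.0056,0.0037,0.03,0.0325,0.041,-0.084,0.035,0.0087,0.005,0.03])

```text
time_s: 9.15
ee_pos: [0.5253, 0.1744, 0.359]
tool_rot: [[-0.078, 0.997, 0.001], [0.997, 0.078, 0.0], [-0.0, 0.001, -1.0]]
contact_force: [1.9, -0.0, -5.1]
finger_gap: 0.0404
```

```bash
python3 - <<'E'
from look import *
look("b",("side","top"),off=.05,h=40,f=7)
c=ld("sideb.npz");p=c["p"];R=c["Rt"]
print([proj(c,p+R[:,2]*(.03+z)).round(1).tolist() for z in(-.0175,-.0015,.0,.048,.066)])
N=np.array([.5245,.176,.095]); print(proj(c,N),proj(ld("topb.npz"),N))
im=cv2.imread("pics/side_b.png");im2=cv2.imread("pics/top_b.png");cv2.imwrite("pics/vb.png",cv2.resize(np.hstack([im,im2]),(800,400)))
rows([.524,.175,.36],down(np.radians(4.5)),1)
E
```

```text
t 9.15 p [0.5253 0.1744 0.359 ] F [ 1.9 -0.  -5.1] M [-0.02 -0.03 -0.01] gap 0.0404 j [ 0.318  0.142  1.627 -0.     1.372  0.24 ]
[[-0.078, 0.997, 0.001], [0.997, 0.078, 0.0], [-0.0, 0.001, -1.0]]
[[[234.2, 113.8]], [[234.3, 117.9]], [[234.3, 118.3]], [[234.6, 130.1]], [[234.7, 134.4]]]
[[235.29362797 171.2227449 ]] [[172.55294999 207.77862359]]
w [-0.0006 -0.0006  0.0001]
0 [-0.0007 -0.0021 -0.0023]
```

View pics/side_b.png

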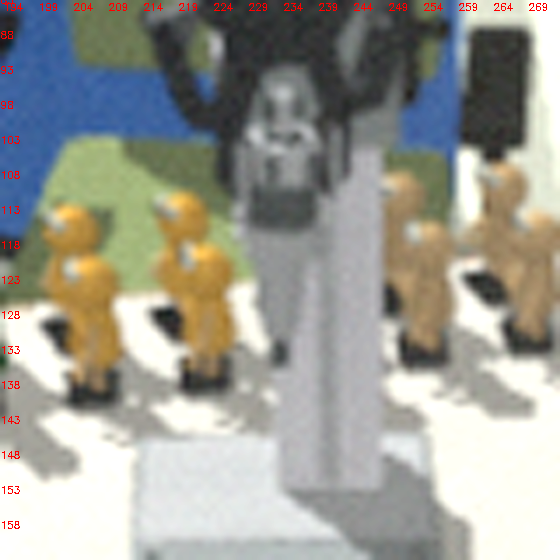

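View pics/top_b.png

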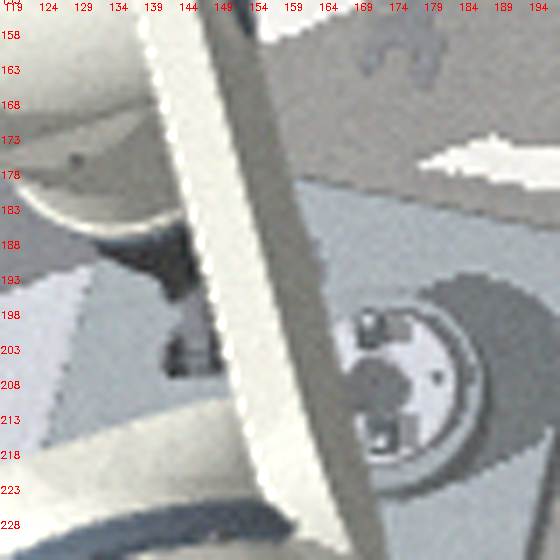

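carry_out(increments=[0,0,0,-0.001,-0.001,0,0.03,0,0,0,0,0,0.03,0.03,0,0,0,0,0,0.04,0.03,0,0,0,0,0,0.03,0.03,0,0,0,0,0,0,0.03])

```text
time_s: 9.75
ee_pos: [0.5206, 0.1692, 0.2549]
tool_rot: [[-0.072, 0.997, -0.006], [0.997, 0.072, -0.007], [-0.007, -0.006, -1.0]]
contact_force: [-0.7, -0.4, -5.7]
finger_gap: 0.0401
```

```bash
python3 - <<'E'
from look import *
look("c",("side",),off=.05,h=30,f=10)
c=ld("sidec.npz");p=c["p"];R=c["Rt"]
print([proj(c,p+R[:,2]*(.03+z)).round(1).tolist() for z in(-.084,-.052,-.0175,-.0015,.0,.048,.066)])
E
```

```text
t 9.75 p [0.5206 0.1692 0.2549] F [-0.7 -0.4 -5.7] M [-0.05  0.05 -0.  ] gap 0.0401 j [ 0.315  0.214  1.769 -0.005  1.167  0.245]
[[-0.072, 0.997, -0.006], [0.997, 0.072, -0.007], [-0.007, -0.006, -1.0]]
[[[233.5, 124.0]], [[233.7, 131.9]], [[233.9, 140.1]], [[234.0, 143.8]], [[234.0, 144.2]], [[234.2, 155.0]], [[234.3, 159.0]]]
```

View pics/side_c.png

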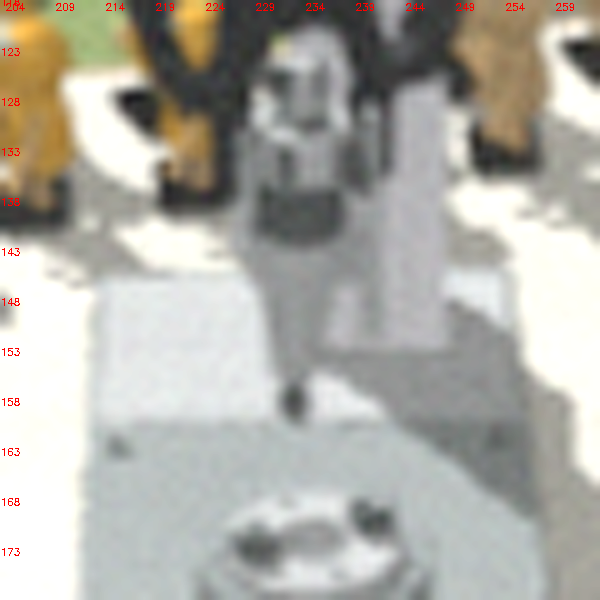

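```bash
python3 - <<'E'
from look import *
c=ld("sidec.npz")
im=cv2.resize(c["color"][125:180,214:254],None,fx=14,fy=14,interpolation=2)[:800]
im=cv2.convertScaleAbs(im,alpha=1.8)
p=c["p"];R=c["Rt"]
q=proj(c,np.array([p+R[:,2]*(.03+z) for z in np.linspace(-.06,.066,10)]))
for a in q: cv2.circle(im,tuple(np.int32((a-[214,125]+.5)*14)),2,(0,0,255),-1)
for i in range(214,254,5): cv2.putText(im,str(i),(int((i-214+.5)*14),10),0,.35,(0,0,255))
cv2.imwrite("pics/vc.png",im[:600])
E
```

```text
(no output)
```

View pics/vc.png

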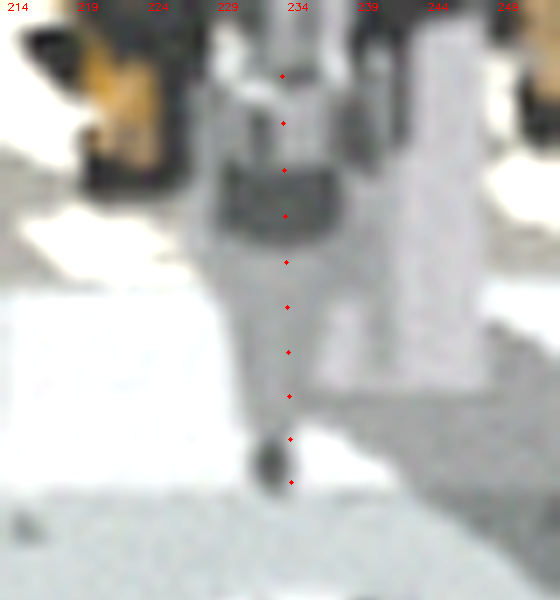

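```bash
cat >> h.py <<'E'
def tgt(az,tx):  # tool y azimuth deg, lean of tool z towards world +x (rad)
    return Ro.from_rotvec([0,-tx,0]).as_matrix()@down(np.radians(az))
E
python3 - <<'E'
from h import *
R=tgt(4.5,.042);print(R.round(3)); rows([.525,.1755,.215],R,5)
E
```

```text
[[-0.078  0.996  0.042]
 [ 0.997  0.078  0.   ]
 [-0.003  0.042 -0.999]]
w [-0.009   0.0006 -0.0014]
0 [0.0012 0.0007 0.0085]
1 [0.0011 0.0006 0.0085]
2 [0.0011 0.0005 0.0085]
3 [0.0011 0.0005 0.0085]
4 [0.0011 0.0004 0.0085]
```

carry_out(increments=[-0.009,0.0005,-0.0015,0.0012,0.0007,0.01,0.03,-0.009,0.0005,-0.0015,0.0011,0.0006,0.01,0.03,-0.009,0.0005,-0.0015,0.0011,0.0005,0.01,0.03,-0.009,0.0005,-0.0015,0.0011,0.0005,0.0085,0.03,-0.009,0.0005,-0.0015,0.0011,0.0004,0.004,0.03])

```text
time_s: 10.3
ee_pos: [0.5267, 0.1764, 0.2166]
tool_rot: [[-0.079, 0.996, 0.047], [0.997, 0.079, 0.001], [-0.003, 0.047, -0.999]]
contact_force: [0.2, 0.1, -5.7]
finger_gap: 0.0402
```

```bash
python3 - <<'E'
from look import *
s=st();c=camera("side");np.savez("sided.npz",**c,p=s["ee_pos"],Rt=s["tool_rot"])
im=cv2.resize(c["color"][135:190,214:254],None,fx=14,fy=14,interpolation=2)
im=cv2.convertScaleAbs(im,alpha=1.8)
p=np.array(s["ee_pos"]);R=np.array(s["tool_rot"]);print(R.round(3).tolist())
g=p-R[:,2]*.0187
q=proj(c,np.array([g-[0,0,z] for z in np.linspace(-.01,.118,10)]))
for a in q: cv2.circle(im,tuple(np.int32((a-[214,135]+.5)*14)),2,(0,0,255),-1)
cv2.circle(im,tuple(np.int32((proj(c,[.5245,.176,.095])[0]-[214,135]+.5)*14)),3,(255,0,0),-1)
for i in range(214,254,5): cv2.putText(im,str(i),(int((i-214+.5)*14),10),0,.35,(0,0,255))
cv2.imwrite("pics/vd.png",im[:600])
rows([.525,.1755,.18],tgt(4.5,.042),5)
E
```

```text
t 10.3 p [0.5267 0.1764 0.2166] F [ 0.2  0.1 -5.7] M [-0.01  0.03  0.05] gap 0.0402 j [ 0.329  0.237  1.831 -0.017  1.029  0.258]
[[-0.079, 0.996, 0.047], [0.997, 0.079, 0.001], [-0.003, 0.047, -0.999]]
w [ 0.0009 -0.0001  0.0002]
0 [-0.0001 -0.0006  0.0072]
1 [-0.0001 -0.0006  0.0072]
2 [-0.0001 -0.0006  0.0072]
3 [-0.0001 -0.0006  0.0072]
4 [-0.0001 -0.0005  0.0072]
```

View pics/vd.png

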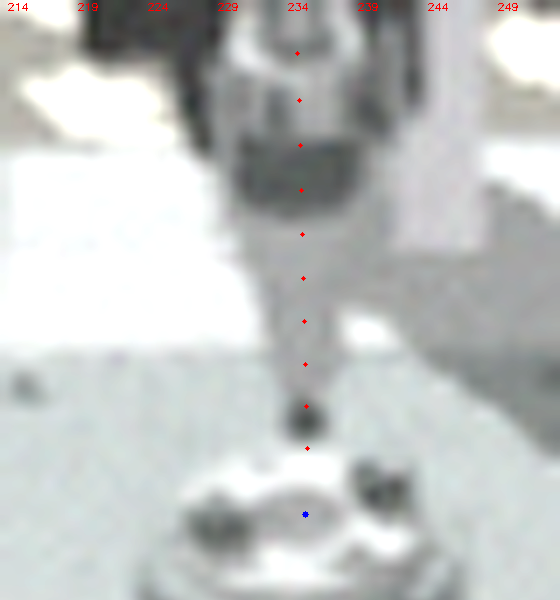

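carry_out(increments=[0.001,0,0,0,-0.0005,0.007,0.03,0.001,0,0,0,-0.0005,0.007,0.03,0.001,0,0,0,-0.0005,0.007,0.03,0.001,0,0,0,-0.0005,0.007,0.03,0,0,0,0,-0.0003,0.004,0.03])

```text
time_s: 10.85
ee_pos: [0.5246, 0.176, 0.1824]
tool_rot: [[-0.079, 0.996, 0.039], [0.997, 0.08, -0.001], [-0.004, 0.039, -0.999]]
contact_force: [-0.1, -0.5, -5.1]
finger_gap: 0.0401
```

carry_out(increments=[0,0,0,0,0,0.005,0.03,0,0,0,0,0,0.005,0.03,0,0,0,0,0,0.005,0.03,0,0,0,0,0,0.003,0.03,0,0,0,0,0,0.002,0.03])

```text
time_s: 11.35
ee_pos: [0.5256, 0.1761, 0.1631]
tool_rot: [[-0.079, 0.996, 0.04], [0.997, 0.08, -0.0], [-0.004, 0.04, -0.999]]
contact_force: [-0.3, -0.0, -5.0]
finger_gap: 0.04
```

```bash
python3 - <<'E'
from h import *
s=st(); print(np.round(s["tool_rot"],3).tolist())
E
```

```text
t 11.35 p [0.5256 0.1761 0.1631] F [-0.3 -0.  -5. ] M [ 0.07  0.02 -0.03] gap 0.04 j [ 0.329  0.303  1.877 -0.017  0.924  0.259]
[[-0.079, 0.996, 0.04], [0.997, 0.08, -0.0], [-0.004, 0.04, -0.999]]
```

carry_out(increments=[0,0,0,0,-0.0004,0.004,0.03,0,0,0,0,-0.0003,0.004,0.03,0,0,0,0,-0.0003,0.003,0.03,0,0,0,0,-0.0003,0.003,0.03,0,0,0,0,-0.0002,0.002,0.03])

```text
time_s: 11.85
ee_pos: [0.5248, 0.176, 0.1471]
tool_rot: [[-0.079, 0.996, 0.04], [0.997, 0.08, -0.0], [-0.004, 0.04, -0.999]]
contact_force: [-0.6, -0.1, -5.0]
finger_gap: 0.0402
```

carry_out(increments=[0,0,0,0,-0.0001,0.002,0.03,0,0,0,0,-0.0001,0.002,0.03,0,0,0,0,-0.0001,0.002,0.03,0,0,0,0,-0.0001,0.001,0.03,0,0,0,0,0,0.001,0.03])

```text
time_s: 12.35
ee_pos: [0.5248, 0.176, 0.1393]
tool_rot: [[-0.079, 0.996, 0.041], [0.997, 0.08, -0.0], [-0.004, 0.04, -0.999]]
contact_force: [-0.4, 0.0, -5.5]
finger_gap: 0.0401
```

```bash
python3 - <<'E'
from h import *
s=st(); print(np.round(s["tool_rot"],3).tolist())
E
```

```text
t 12.35 p [0.5248 0.176  0.1393] F [-0.4  0.  -5.5] M [ 0.01  0.07 -0.04] gap 0.0401 j [ 0.329  0.333  1.898 -0.017  0.873  0.261]
[[-0.079, 0.996, 0.041], [0.997, 0.08, -0.0], [-0.004, 0.04, -0.999]]
```

carry_out(increments=[0,0,0,0,0,0.001,0.03,0,0,0,0,0,0.001,0.03,0,0,0,0,0,0.001,0.03,0,0,0,0,0,0.001,0.03,0,0,0,0,0,0,0.03])

```text
time_s: 12.85
ee_pos: [0.5249, 0.176, 0.1352]
tool_rot: [[-0.079, 0.996, 0.04], [0.997, 0.08, -0.0], [-0.004, 0.04, -0.999]]
contact_force: [-0.7, 0.6, -5.2]
finger_gap: 0.0401
```

carry_out(increments=[0,0,0,0,0,0.001,0.03,0,0,0,0,0,0.001,0.03,0,0,0,0,0,0.0005,0.03,0,0,0,0,0,0.0005,0.03,0,0,0,0,0,0,0.03])

```text
time_s: 13.35
ee_pos: [0.5251, 0.176, 0.1323]
tool_rot: [[-0.079, 0.996, 0.04], [0.997, 0.079, -0.0], [-0.004, 0.04, -0.999]]
contact_force: [0.7, 0.2, -4.9]
finger_gap: 0.0402
```

carry_out(increments=[0,0,0,0,0,0.0008,0.03,0,0,0,0,0,0.0008,0.03,0,0,0,0,0,0.0007,0.03,0,0,0,0,0,0.0007,0.03,0,0,0,0,0,0,0.03])

```text
time_s: 13.85
ee_pos: [0.525, 0.1759, 0.1292]
tool_rot: [[-0.079, 0.996, 0.04], [0.997, 0.08, -0.001], [-0.004, 0.04, -0.999]]
contact_force: [0.8, -0.4, -5.7]
finger_gap: 0.0404
```

carry_out(increments=[0,0,0,0,0,0.0006,0.03,0,0,0,0,0,0.0006,0.03,0,0,0,0,0,0.0006,0.03,0,0,0,0,0,0.0002,0.03,0,0,0,0,0,0,0.03])

```text
time_s: 14.35
ee_pos: [0.5249, 0.1759, 0.1273]
tool_rot: [[-0.079, 0.996, 0.04], [0.997, 0.08, -0.001], [-0.004, 0.04, -0.999]]
contact_force: [-3.7, -1.2, -1.3]
finger_gap: 0.0399
```

carry_out(increments=[0,0,0,0,-0.0006,0,0.03,0,0,0,0,0,0.0004,0.03,0,0,0,0,0,0.0004,0.03,0,0,0,0,0,0.0002,0.03,0,0,0,0,0,0,0.03])

```text
time_s: 14.85
ee_pos: [0.5247, 0.1759, 0.1264]
tool_rot: [[-0.079, 0.996, 0.041], [0.997, 0.08, -0.0], [-0.004, 0.04, -0.999]]
contact_force: [-3.0, -1.5, -1.7]
finger_gap: 0.04
```

```bash
cat > look2.py <<'E'
from look import *
def look2(tag,y0=150,x0=214):
    s=st();c=camera("side");np.savez(f"side{tag}.npz",**c,p=s["ee_pos"],Rt=s["tool_rot"])
    im=cv2.resize(c["color"][y0:y0+42,x0:x0+42],None,fx=14,fy=14,interpolation=2)
    im=cv2.convertScaleAbs(im,alpha=1.8)
    for z,r,col in((.095,.0365,(255,0,0)),(.0965,.025,(0,255,0)),(.105,.025,(0,255,255)),(.1125,.025,(0,200,0)),(.121,.025,(0,200,200))):
        th=np.linspace(np.pi,2*np.pi,40)+.0
        q=proj(c,np.stack([.5240+r*np.cos(th),.176+r*np.sin(th),0*th+z],1))
        cv2.polylines(im,[np.int32((q-[x0,y0]+.5)*14)],False,col,1)
    cv2.imwrite(f"pics/l_{tag}.png",im)
if __name__=="__main__": look2(sys.argv[1])
E
python3 look2.py e
```

```text
t 14.85 p [0.5247 0.1759 0.1264] F [-3.  -1.5 -1.7] M [-0.35  0.57  0.06] gap 0.04 j [ 0.329  0.351  1.907 -0.018  0.846  0.261]
```

View pics/l_e.png

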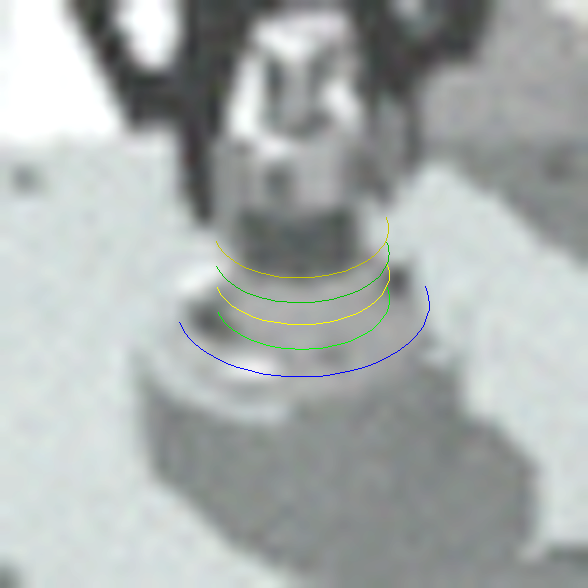

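```bash
python3 - <<'E'
from h import *
c=ld("sidee.npz");d=ld("sided.npz")
a=cv2.resize(c["color"][160:182,222:250],None,fx=14,fy=14,interpolation=2)
b=cv2.resize(d["color"][140:162,222:250],None,fx=14,fy=14,interpolation=2)
f=lambda x:np.clip((cv2.cvtColor(x,cv2.COLOR_BGR2GRAY).astype(float)-20)*2,0,255).astype(np.uint8)
cv2.imwrite("pics/ve.png",np.hstack([f(a),f(b)]))
g=lambda x,X:cv2.cvtColor(x,cv2.COLOR_BGR2GRAY)[:,X-1:X+2].mean(1).round().astype(int)
print("now",list(enumerate(g(c["color"],235)))[158:182]); print("before",list(enumerate(g(d["color"],235)))[138:165])
E
```

```text
now [(158, np.int64(76)), (159, np.int64(76)), (160, np.int64(104)), (161, np.int64(97)), (162, np.int64(87)), (163, np.int64(86)), (164, np.int64(82)), (165, np.int64(67)), (166, np.int64(54)), (167, np.int64(52)), (168, np.int64(55)), (169, np.int64(62)), (170, np.int64(84)), (171, np.int64(97)), (172, np.int64(96)), (173, np.int64(95)), (174, np.int64(97)), (175, np.int64(90)), (176, np.int64(96)), (177, np.int64(98)), (178, np.int64(93)), (179, np.int64(85)), (180, np.int64(82)), (181, np.int64(81))]
before [(138, np.int64(70)), (139, np.int64(86)), (140, np.int64(105)), (141, np.int64(95)), (142, np.int64(88)), (143, np.int64(85)), (144, np.int64(79)), (145, np.int64(59)), (146, np.int64(51)), (147, np.int64(53)), (148, np.int64(51)), (149, np.int64(58)), (150, np.int64(73)), (151, np.int64(96)), (152, np.int64(97)), (153, np.int64(96)), (154, np.int64(96)), (155, np.int64(94)), (156, np.int64(93)), (157, np.int64(95)), (158, np.int64(95)), (159, np.int64(94)), (160, np.int64(94)), (161, np.int64(93)), (162, np.int64(93)), (163, np.int64(88)), (164, np.int64(68))]
```

View pics/ve.png

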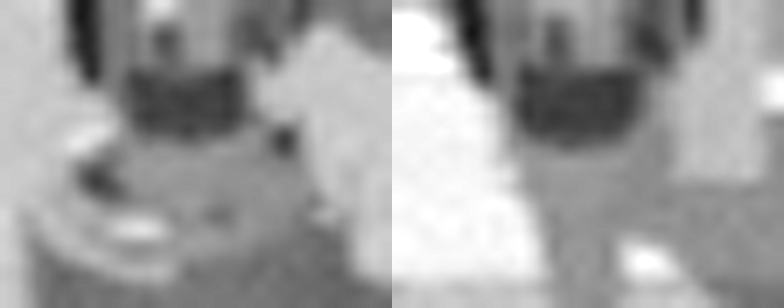

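carry_out(increments=[0,0,0,0,-0.0005,0.0005,0.03,0,0,0,0,0,0.0005,0.03,0,0,0,0,0,0.0005,0.03,0,0,0,0,0,0.0005,0.03,0,0,0,0,0,0,0.03])

```text
time_s: 15.4
ee_pos: [0.5244, 0.1759, 0.1243]
tool_rot: [[-0.079, 0.996, 0.041], [0.997, 0.08, -0.0], [-0.004, 0.041, -0.999]]
contact_force: [-1.2, -1.5, -1.8]
finger_gap: 0.04
```

```bash
python3 -c "
from h import *
s=st();print(np.round(s['tool_rot'],3).tolist())"
```

```text
t 15.4 p [0.5244 0.1759 0.1243] F [-1.2 -1.5 -1.8] M [-0.4   0.44  0.03] gap 0.04 j [ 0.329  0.353  1.909 -0.018  0.841  0.261]
[[-0.079, 0.996, 0.041], [0.997, 0.08, -0.0], [-0.004, 0.041, -0.999]]
```

carry_out(increments=[0,0,0,-0.0005,-0.0004,0.0005,0.03,0,0,0,0,0,0.0005,0.03,0,0,0,0,0,0.0005,0.03,0,0,0,0,0,0.0005,0.03,0,0,0,0,0,0,0.03])

```text
time_s: 15.9
ee_pos: [0.5242, 0.1755, 0.123]
tool_rot: [[-0.079, 0.996, 0.041], [0.997, 0.079, -0.0], [-0.003, 0.041, -0.999]]
contact_force: [-3.5, -2.4, 5.4]
finger_gap: 0.0403
```

```bash
python3 -c "
from h import *
s=st();print(np.round(s['tool_rot'],3).tolist())"
```

```text
t 15.9 p [0.5242 0.1755 0.123 ] F [-3.5 -2.4  5.4] M [-0.27  0.66  0.05] gap 0.0403 j [ 0.329  0.355  1.911 -0.018  0.837  0.261]
[[-0.079, 0.996, 0.041], [0.997, 0.079, -0.0], [-0.003, 0.041, -0.999]]
```

carry_out(increments=[0,0,0,-0.0005,-0.0007,0.0004,0.03,0,0,0,0,0,0.0003,0.03,0,0,0,0,0,0.0003,0.03,0,0,0,0,0,0,0.03,0,0,0,0,0,0,0.03])

```text
time_s: 16.4
ee_pos: [0.5242, 0.1754, 0.1228]
tool_rot: [[-0.079, 0.996, 0.042], [0.997, 0.079, 0.001], [-0.003, 0.042, -0.999]]
contact_force: [-4.4, -0.8, 12.4]
finger_gap: 0.0402
```

```bash
python3 -c "
from h import *
s=st();print(np.round(s['tool_rot'],3).tolist())"
```

```text
t 16.4 p [0.5242 0.1754 0.1228] F [-4.4 -0.8 12.4] M [-0.09  0.91  0.09] gap 0.0402 j [ 0.328  0.354  1.912 -0.017  0.835  0.26 ]
[[-0.079, 0.996, 0.042], [0.997, 0.079, 0.001], [-0.003, 0.042, -0.999]]
```

carry_out(increments=[0,0,0,0,-0.0002,-0.0003,0.03,0,0.002,-0.05,0,0,0,0.03,0,0.002,-0.05,0,0,0,0.03,0,0.002,-0.05,0,0,0,0.03,0,0,0,0,0,0,0.03])

```text
time_s: 16.9
ee_pos: [0.5245, 0.1755, 0.1228]
tool_rot: [[-0.229, 0.973, 0.042], [0.973, 0.229, 0.007], [-0.003, 0.043, -0.999]]
contact_force: [-1.8, 0.4, 7.0]
finger_gap: 0.0404
```

```bash
cat > look3.py <<'E'
from look import *
s=st(); R=np.array(s["tool_rot"]); print("yaw",np.degrees(np.arctan2(R[1,1],R[0,1])).round(2),"lean",R[:,2].round(3))
c=camera("side");t=camera("top");tag=sys.argv[1];np.savez(f"side{tag}.npz",**c);np.savez(f"top{tag}.npz",**t)
a=cv2.resize(c["color"][155:190,217:252],(560,560),interpolation=2);b=cv2.resize(t["color"][190:225,155:190],(240,240),interpolation=2)
a=cv2.convertScaleAbs(a,alpha=1.8);b=cv2.convertScaleAbs(b,alpha=1.6)
o=np.zeros((560,800,3),np.uint8);o[:,:560]=a;o[:240,560:]=b;cv2.imwrite(f"pics/l_{tag}.png",o)
E
python3 look3.py f
```

```text
t 16.9 p [0.5245 0.1755 0.1228] F [-1.8  0.4  7. ] M [0.13 0.35 0.21] gap 0.0404 j [ 0.324  0.353  1.913 -0.009  0.833  0.099]
yaw 13.24 lean [ 0.042  0.007 -0.999]
```

View pics/l_f.png

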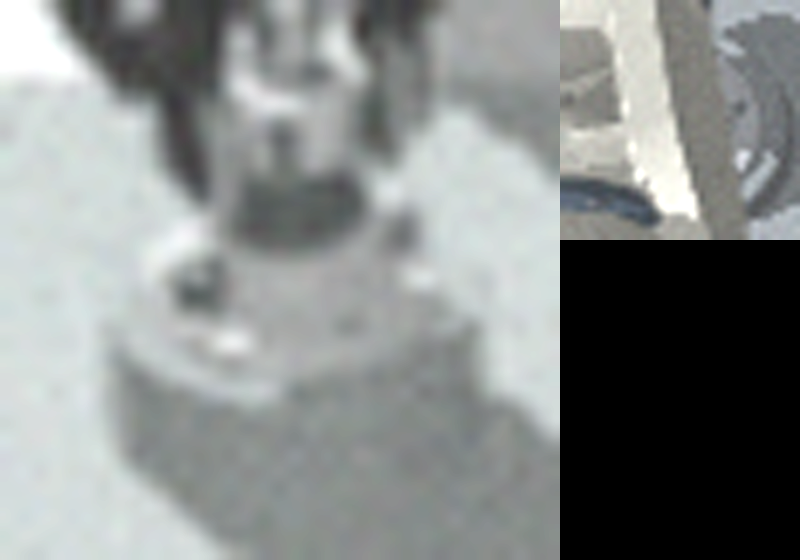

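carry_out(increments=[0,0.002,-0.05,0,0,0,0.03,0,0.002,-0.05,0,0,0,0.03,0,0.002,-0.05,0,0,0,0.03,0,0.002,-0.05,0,0,0,0.03,0,0.002,-0.05,0,0,0,0.03])

```text
time_s: 17.5
ee_pos: [0.5248, 0.1759, 0.1228]
tool_rot: [[-0.463, 0.886, 0.04], [0.886, 0.462, 0.017], [-0.003, 0.043, -0.999]]
contact_force: [-0.8, 1.9, 4.9]
finger_gap: 0.0402
```

```bash
python3 look3.py g
```

```text
t 17.5 p [0.5248 0.1759 0.1228] F [-0.8  1.9  4.9] M [ 0.49  0.14 -0.2 ] gap 0.0402 j [ 0.318  0.354  1.913  0.005  0.832 -0.166]
yaw 27.57 lean [ 0.04   0.017 -0.999]
```

View pics/l_g.png

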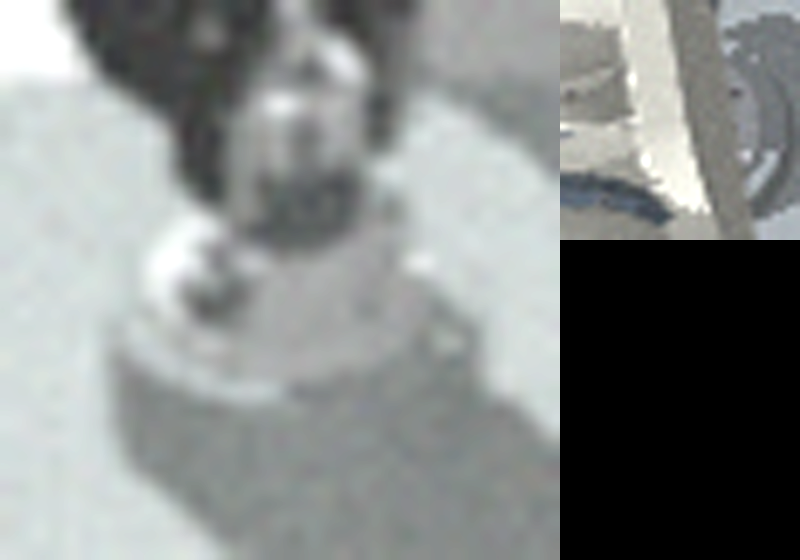

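carry_out(increments=[0,0.002,-0.05,0,0,0,0.03,0,0.002,-0.05,0,0,0,0.03,0,0.002,-0.05,0,0,0,0.03,0,0.002,-0.05,0,0,0,0.03,0,0.002,-0.06,0,0,0,0.03])

```text
time_s: 18.1
ee_pos: [0.5251, 0.1763, 0.1228]
tool_rot: [[-0.675, 0.737, 0.034], [0.738, 0.674, 0.026], [-0.004, 0.043, -0.999]]
contact_force: [0.3, 4.4, 3.4]
finger_gap: 0.04
```

```bash
python3 look3.py h
```

```text
t 18.1 p [0.5251 0.1763 0.1228] F [0.3 4.4 3.4] M [ 0.93 -0.12 -0.2 ] gap 0.04 j [ 0.312  0.355  1.91   0.019  0.835 -0.441]
yaw 42.45 lean [ 0.034  0.026 -0.999]
```

View pics/l_h.png

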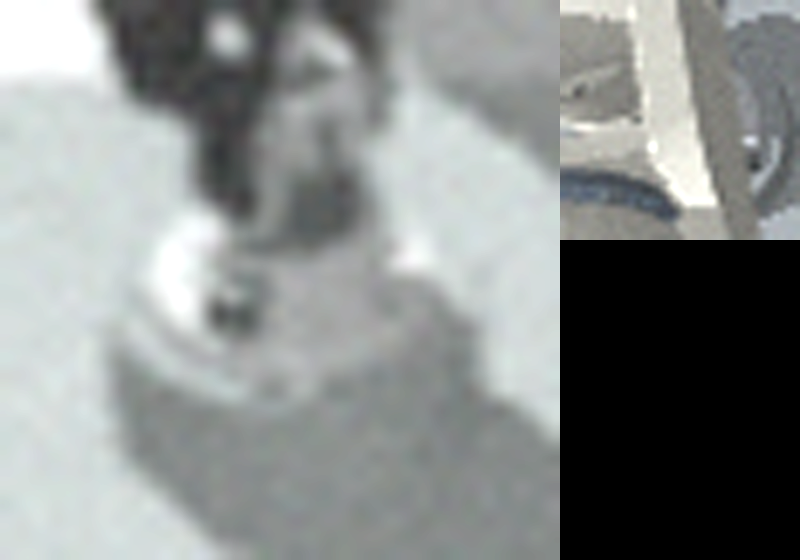

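```bash
python3 - <<'E'
from h import *
S=ld("sideh.npz")
for px in((229.2,172.3),(228.7,172.3),(215/16+216.5,285/16+154.5),(233/16+216.5,305/16+154.5)):
    q=plane(S,px,.102)-[.524,.1745,0]; print(px,q.round(4),np.degrees(np.arctan2(-q[1],-q[0])).round(1))
E
```

```text
(229.2, 172.3) [-0.027 -0.01   0.102] 20.2
(228.7, 172.3) [-0.0289 -0.0095  0.102 ] 18.1
(229.9375, 172.3125) [-0.0242 -0.0108  0.102 ] 24.0
(231.0625, 173.5625) [-0.0217 -0.0205  0.102 ] 43.3
```

carry_out(increments=[0,0.002,-0.05,0.0004,0.0003,0,0.03,0,0.002,-0.05,0,0,0,0.03,0,0.002,-0.05,0,0,0,0.03,0,0,0,0,0,0,0.03,0,0,0,0,0,0,0.03])

```text
time_s: 18.7
ee_pos: [0.5252, 0.1766, 0.1228]
tool_rot: [[-0.776, 0.63, 0.03], [0.631, 0.776, 0.029], [-0.005, 0.042, -0.999]]
contact_force: [2.2, 5.7, 4.1]
finger_gap: 0.04
```

```bash
python3 look3.py i
```

```text
t 18.7 p [0.5252 0.1766 0.1228] F [2.2 5.7 4.1] M [ 0.94 -0.32  0.21] gap 0.04 j [ 0.31   0.357  1.908  0.025  0.839 -0.595]
yaw 50.92 lean [ 0.03   0.029 -0.999]
```

View pics/l_i.png

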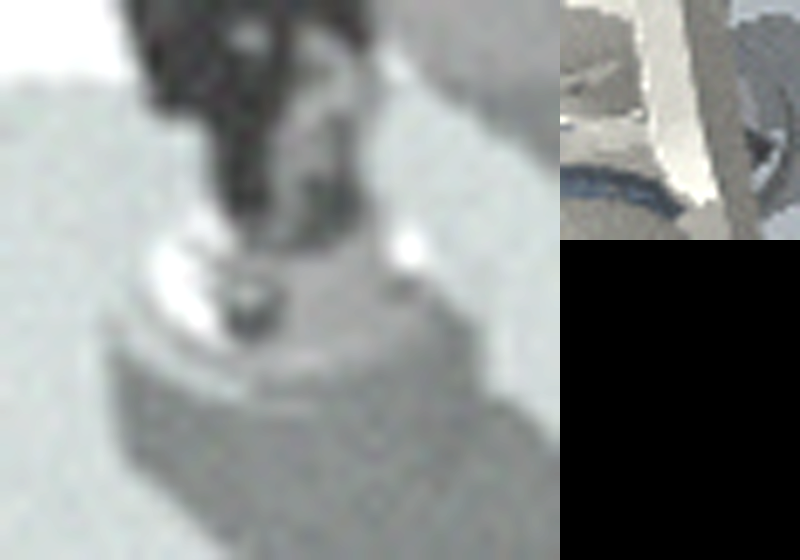

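carry_out(increments=[0,-0.0025,0.06,0,0,0,0.03,0,-0.0025,0.06,0,0,0,0.03,0,-0.0025,0.06,0,0,0,0.03,0,-0.0025,0.06,0,0,0,0.03,0,-0.0025,0.06,0,0,0,0.03])

```text
time_s: 19.3
ee_pos: [0.5249, 0.176, 0.1228]
tool_rot: [[-0.553, 0.832, 0.038], [0.833, 0.553, 0.019], [-0.005, 0.042, -0.999]]
contact_force: [0.6, 0.9, 6.6]
finger_gap: 0.0401
```

carry_out(increments=[0,-0.0025,0.06,0,0,0,0.03,0,-0.0025,0.06,0,0,0,0.03,0,-0.0025,0.06,0,0,0,0.03,0,-0.0025,0.06,0,0,0,0.03,0,-0.0025,0.06,0,0,0,0.03])

```text
time_s: 19.8
ee_pos: [0.5245, 0.1756, 0.1228]
tool_rot: [[-0.282, 0.958, 0.043], [0.959, 0.282, 0.007], [-0.005, 0.043, -0.999]]
contact_force: [0.5, -0.9, 8.3]
finger_gap: 0.0401
```

```bash
python3 look3.py j
```

```text
t 19.8 p [0.5245 0.1756 0.1228] F [ 0.5 -0.9  8.3] M [-0.09  0.14  0.21] gap 0.0401 j [ 0.325  0.353  1.913 -0.009  0.832  0.044]
yaw 16.41 lean [ 0.043  0.007 -0.999]
```

Good: forces small, drag is +0.21 N m in the reverse direction. Continuing clockwise.

carry_out(increments=[0,-0.0025,0.06,0,0,0,0.03,0,-0.0025,0.06,0,0,0,0.03,0,-0.0025,0.06,0,0,0,0.03,0,-0.0025,0.06,0,0,0,0.03,0,-0.0025,0.06,0,0,0,0.03])

```text
time_s: 20.4
ee_pos: [0.524, 0.1753, 0.1228]
tool_rot: [[0.014, 0.999, 0.043], [1.0, -0.014, -0.006], [-0.005, 0.043, -0.999]]
contact_force: [-2.3, -1.8, 11.5]
finger_gap: 0.0402
```

carry_out(increments=[0,-0.0025,0.06,0,0,0,0.03,0,-0.0025,0.06,0,0,0,0.03,0,-0.0025,0.06,0,0,0,0.03,0,-0.0025,0.06,0,0,0,0.03,0,-0.0025,0.06,0,0,0,0.03])

```text
time_s: 20.9
ee_pos: [0.5233, 0.1751, 0.1228]
tool_rot: [[0.309, 0.95, 0.04], [0.951, -0.309, -0.018], [-0.005, 0.044, -0.999]]
contact_force: [-4.6, -3.0, 14.4]
finger_gap: 0.0405
```

```bash
python3 look3.py k
```

```text
t 20.9 p [0.5233 0.1751 0.1228] F [-4.6 -3.  14.4] M [-0.26  0.99  0.17] gap 0.0405 j [ 0.339  0.357  1.908 -0.041  0.845  0.68 ]
yaw -18.01 lean [ 0.04  -0.018 -0.999]
```

View pics/l_k.png

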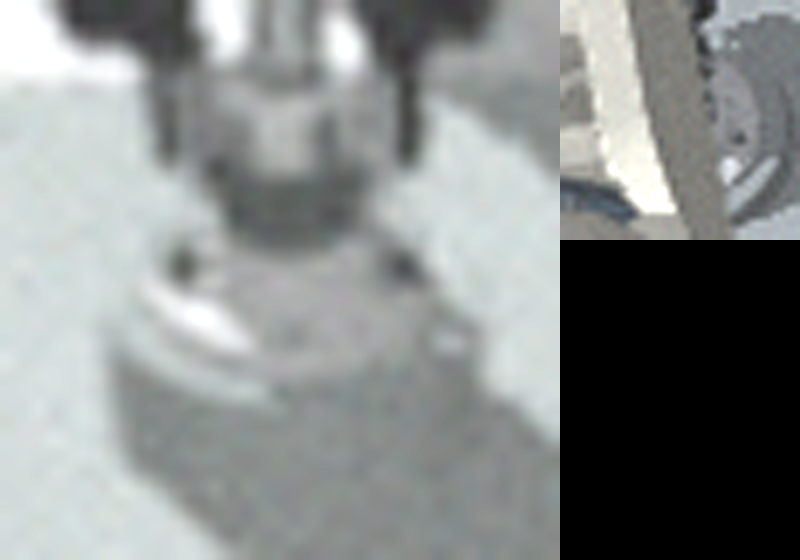

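carry_out(increments=[0,-0.0025,0.06,-0.0004,-0.0003,-0.0005,0.03,0,-0.0025,0.06,0,0,0,0.03,0,-0.0025,0.06,0,0,0,0.03,0,-0.0025,0.06,0,0,0,0.03,0,-0.0025,0.06,0,0,0,0.03])

```text
time_s: 21.5
ee_pos: [0.5227, 0.1751, 0.1228]
tool_rot: [[0.577, 0.816, 0.034], [0.817, -0.576, -0.029], [-0.004, 0.045, -0.999]]
contact_force: [-3.8, -0.2, 9.0]
finger_gap: 0.0401
```

carry_out(increments=[0,-0.0025,0.05,0,0,-0.0001,0.03,0,-0.0025,0.05,0,0,0,0.03,0,-0.0025,0.05,0,0,0,0.03,0,0,0,0,0,0,0.03,0,0,0,0,0,0,0.03])

```text
time_s: 22.0
ee_pos: [0.5224, 0.1751, 0.1228]
tool_rot: [[0.692, 0.722, 0.029], [0.722, -0.691, -0.035], [-0.005, 0.045, -0.999]]
contact_force: [-4.1, 0.1, 8.9]
finger_gap: 0.0403
```

```bash
python3 look3.py l
```

```text
t 22.0 p [0.5224 0.1751 0.1228] F [-4.1  0.1  8.9] M [ 0.25  0.86 -0.17] gap 0.0403 j [ 0.347  0.363  1.898 -0.056  0.866  1.146]
yaw -43.74 lean [ 0.029 -0.035 -0.999]
```

View pics/l_l.png

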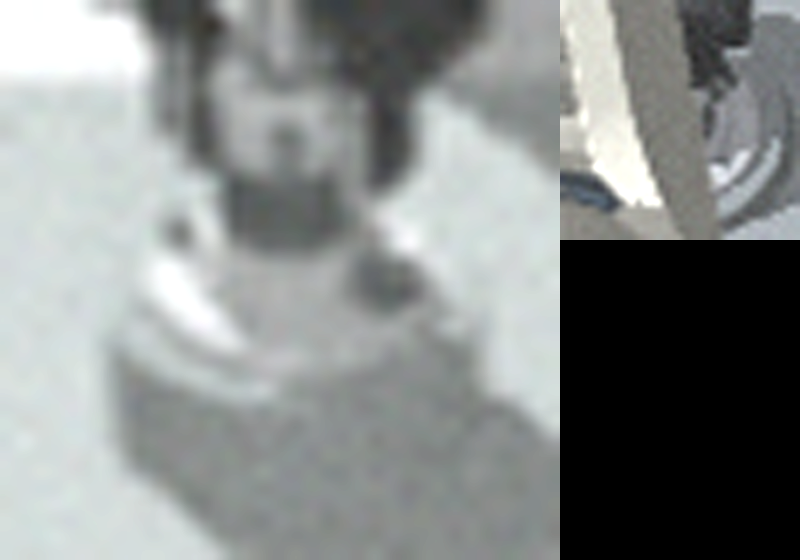

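carry_out(increments=[0,0,0,-0.0004,-0.0004,-0.0003,0.03,0,0,0,0,0,0,0.03,0,0,0,0,0,0,0.03,0,0,0,0,0,0,0.03,0,0,0,0,0,0,0.03], grip_force=20)

```text
time_s: 22.6
ee_pos: [0.5223, 0.1751, 0.1228]
tool_rot: [[0.691, 0.723, 0.03], [0.723, -0.69, -0.035], [-0.005, 0.045, -0.999]]
contact_force: [-1.6, -0.3, 5.4]
finger_gap: 0.0403
```

carry_out(increments=[0,0,0,0,0,0,0.045,0,0,0,0,0,0,0.05,0,0,0,0,0,0,0.06,0,0,0,0,0,0,0.075,0,0,0,0,0,0,0.085])

```text
time_s: 23.1
ee_pos: [0.5222, 0.175, 0.1224]
tool_rot: [[0.69, 0.723, 0.029], [0.724, -0.689, -0.035], [-0.005, 0.045, -0.999]]
contact_force: [-0.3, 0.5, -0.2]
finger_gap: 0.0845
```

carry_out(increments=[0,0,0,0,0,0,0.085,0,0,0,0,0,0,0.085,0,0,0,0,0,0,0.085,0,0,0,0,0,0,0.085,0,0,0,0,0,0,0.085])

```text
time_s: 23.6
ee_pos: [0.5222, 0.175, 0.1225]
tool_rot: [[0.69, 0.723, 0.029], [0.724, -0.689, -0.035], [-0.005, 0.045, -0.999]]
contact_force: [0.0, 0.5, 0.2]
finger_gap: 0.0845
```

```bash
python3 look3.py m
```

```text
t 23.6 p [0.5222 0.175  0.1225] F [0.  0.5 0.2] M [0.03 0.01 0.01] gap 0.0845 j [ 0.347  0.363  1.899 -0.056  0.864  1.145]
yaw -43.61 lean [ 0.029 -0.035 -0.999]
```

View pics/l_m.png

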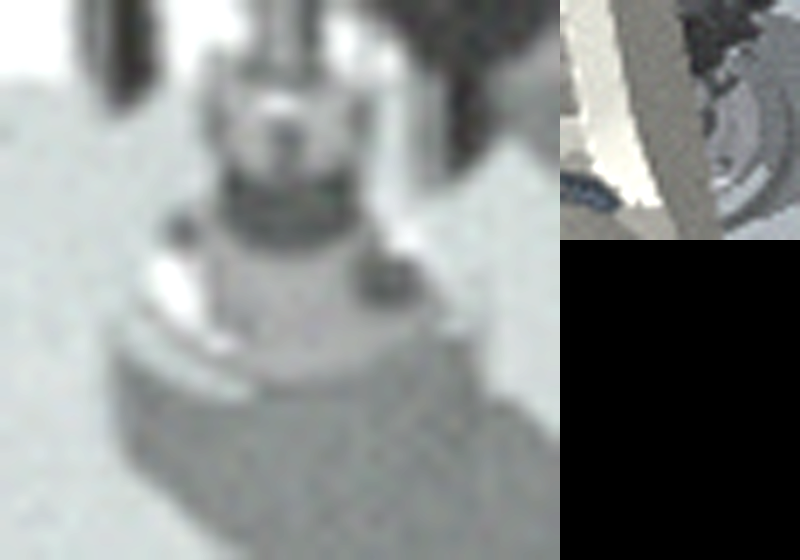

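carry_out(increments=[0,0,0,0,0.0004,-0.01,0.085,0,0,0,0,0.0009,-0.02,0.085,0,0,0,0,0.001,-0.025,0.085,0,0,0,0,0.001,-0.025,0.085,0,0,0,0,0.001,-0.025,0.085])

```text
time_s: 24.2
ee_pos: [0.5222, 0.1757, 0.2293]
tool_rot: [[0.69, 0.723, 0.03], [0.724, -0.689, -0.035], [-0.005, 0.045, -0.999]]
contact_force: [0.7, 0.1, -0.7]
finger_gap: 0.0851
```

carry_out(increments=[0,0,0,0,0.001,-0.025,0.085,0,0,0,-0.02,-0.02,-0.015,0.085,0,0,0,-0.025,-0.025,0,0.085,0,0,0,-0.025,-0.025,0,0.085,0,0,0,-0.02,-0.02,0,0.085])

```text
time_s: 24.7
ee_pos: [0.3928, 0.173, 0.2646]
tool_rot: [[0.69, 0.723, 0.03], [0.724, -0.689, -0.034], [-0.005, 0.045, -0.999]]
contact_force: [-0.5, -0.6, 0.2]
finger_gap: 0.0853
```

carry_out(increments=[0,0,0,-0.025,-0.025,0,0.085,0,0,0,-0.025,-0.025,0,0.085,0,0,0,-0.02,-0.02,0,0.085,0,0,0,0,0,0,0.085,0,0,0,0,0,0,0.085])

```text
time_s: 25.2
ee_pos: [0.2959, 0.1711, 0.262]
tool_rot: [[0.689, 0.724, 0.031], [0.725, -0.688, -0.034], [-0.003, 0.046, -0.999]]
contact_force: [0.5, 0.4, 0.7]
finger_gap: 0.085
```

```bash
python3 look3.py n; python3 - <<'E'
from h import *
S=ld("siden.npz");T=ld("topn.npz")
cv2.imwrite("pics/side_n.png",S["color"]);cv2.imwrite("pics/top_n.png",T["color"])
N=np.array([.524,.1755,.095]);x0,y0=217,145
im=cv2.convertScaleAbs(cv2.resize(S["color"][145:190,217:252],None,fx=13,fy=13,interpolation=2),alpha=1.8)
th=np.linspace(np.pi,2*np.pi,40)
for z,r in((.0,.0365),(.0175,.025),(.042,.021),(.062,.021),(.084,.009)):
    q=proj(S,np.stack([N[0]+r*np.cos(th),N[1]+r*np.sin(th),0*th+N[2]+z],1)); cv2.polylines(im,[np.int32((q-[x0,y0]+.5)*13)],False,(0,0,255),1)
cv2.imwrite("pics/n_ov.png",im)
E
```

```text
t 25.2 p [0.2959 0.1711 0.262 ] F [0.5 0.4 0.7] M [-0.01 -0.03 -0.  ] gap 0.085 j [ 0.565 -0.162  2.142 -0.049  1.154  1.345]
yaw -43.55 lean [ 0.031 -0.034 -0.999]
```

View pics/n_ov.png

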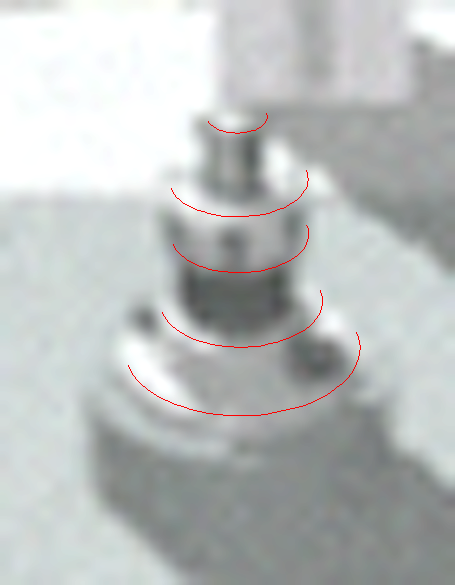

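View pics/side_n.png

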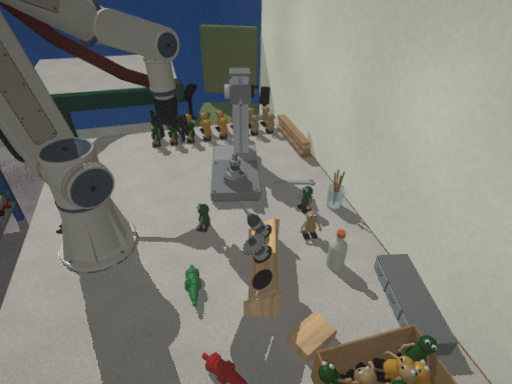

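View pics/top_n.png

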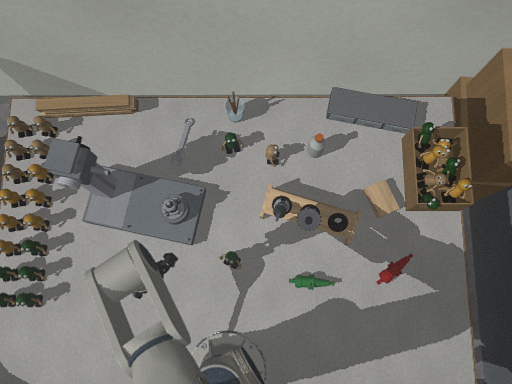

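```bash
python3 - <<'E'
from h import *
T=ld("topn.npz");S=ld("siden.npz")
for n,c,(x0,y0,x1,y1) in(("top",T,(160,192,190,222)),("side",S,(222,148,252,178))):
    im=cv2.resize(c["color"][y0:y1,x0:x1],None,fx=13,fy=13,interpolation=2); im=cv2.convertScaleAbs(im,alpha=1.5)
    for i in range(0,30,5): cv2.putText(im,str(x0+i),(int((i+.5)*13),10),0,.35,(0,0,255));cv2.putText(im,str(y0+i),(0,int((i+.5)*13)),0,.35,(0,0,255))
    cv2.imwrite(f"pics/fin_{n}.png",im)
a=cv2.imread("pics/fin_top.png");b=cv2.imread("pics/fin_side.png");cv2.imwrite("pics/fin.png",np.hstack([a,b]))
for n in("top","side"):
    d=cv2.absdiff(ld(n+"0.npz")["color"],ld(n+"n.npz")["color"]).max(2); print(n,(d>40).sum())
R=down(np.radians(-43.5)); rows([.524,.1755,.225],R,10)
E
```

```text
top 24864
side 32743
w [ 0.0046  0.0004 -0.0002]
0 [0.016  0.016  0.0044]
1 [0.016  0.016  0.0043]
2 [0.016  0.016  0.0042]
3 [0.016  0.016  0.0042]
4 [0.016  0.0161 0.0041]
5 [0.016  0.0161 0.004 ]
6 [0.016  0.0161 0.004 ]
7 [0.016  0.0161 0.0039]
8 [0.016  0.0162 0.0038]
9 [0.016  0.0162 0.0037]
```

View pics/fin.png

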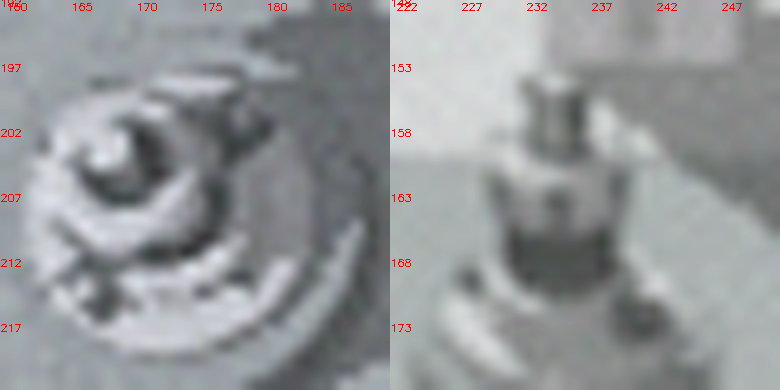

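carry_out(increments=[0.005,0,0,0.016,0.016,0.004,0.01,0.005,0,0,0.016,0.016,0.004,0.01,0.005,0,0,0.016,0.016,0.004,0.01,0.005,0,0,0.016,0.016,0.004,0.0,0.005,0,0,0.016,0.016,0.004,0.0])

```text
time_s: 25.8
ee_pos: [0.4112, 0.1728, 0.2432]
tool_rot: [[0.691, 0.723, 0.011], [0.723, -0.69, -0.018], [-0.005, 0.02, -1.0]]
contact_force: [-0.3, 0.4, -0.4]
finger_gap: 0.0118
```

carry_out(increments=[0.005,0,0,0.016,0.016,0.004,0.0,0.005,0,0,0.016,0.016,0.004,0.0,0.005,0,0,0.016,0.016,0.004,0.0,0.005,0,0,0.016,0.016,0.004,0.0,0.002,0,0,0.016,0.0162,0.004,0.0])

```text
time_s: 26.3
ee_pos: [0.5246, 0.1749, 0.2233]
tool_rot: [[0.691, 0.723, -0.005], [0.723, -0.691, -0.002], [-0.005, -0.002, -1.0]]
contact_force: [0.2, 0.2, -0.1]
finger_gap: -0.0004
```

```bash
python3 - <<'E'
from h import *
T=ld("topn.npz");S=ld("siden.npz")
print(tri(T,(168.3,203.4),S,(234.2,154.3)))
N=np.array([.524,.1755,.179]);print(proj(T,N),proj(S,N))
s=st();print(np.round(s["tool_rot"],3).tolist())
E
```

```text
(array([0.5223357 , 0.17437725, 0.17660707]), np.float64(0.0017458169075453423))
[[167.78061425 203.0062588 ]] [[234.75537986 153.52568216]]
t 26.3 p [0.5246 0.1749 0.2233] F [ 0.2  0.2 -0.1] M [ 0.01 -0.01  0.  ] gap -0.0004 j [ 3.200e-01  2.530e-01  1.793e+00 -1.000e-03  1.102e+00  1.082e+00]
[[0.691, 0.723, -0.005], [0.723, -0.691, -0.002], [-0.005, -0.002, -1.0]]
```

carry_out(increments=[0,0,0,0,0,0.012,0,0,0,0,0,0,0.012,0,0,0,0,0,0,0.01,0,0,0,0,0,0,0.004,0,0,0,0,0,0,0.002,0])

```text
time_s: 26.8
ee_pos: [0.5216, 0.1753, 0.1834]
tool_rot: [[0.69, 0.724, -0.006], [0.724, -0.69, -0.003], [-0.006, -0.002, -1.0]]
contact_force: [-0.3, 1.2, -0.3]
finger_gap: -0.0002
```

carry_out(increments=[0,0,0,0,0,0.001,0,0,0,0,0,0,0.001,0,0,0,0,0,0,0.001,0,0,0,0,0,0,0.0005,0,0,0,0,0,0,0,0])

```text
time_s: 27.3
ee_pos: [0.5223, 0.1754, 0.1806]
tool_rot: [[0.69, 0.724, -0.005], [0.724, -0.69, -0.002], [-0.005, -0.002, -1.0]]
contact_force: [-0.2, -1.2, 0.4]
finger_gap: 0.0002
```

carry_out(increments=[0,0,0,0,0,0.0007,0,0,0,0,0,0,0.0007,0,0,0,0,0,0,0.0006,0,0,0,0,0,0,0.0005,0,0,0,0,0,0,0,0])

```text
time_s: 27.8
ee_pos: [0.5224, 0.1753, 0.1786]
tool_rot: [[0.69, 0.724, -0.004], [0.724, -0.69, -0.002], [-0.005, -0.002, -1.0]]
contact_force: [-1.5, -0.4, 5.3]
finger_gap: 0.0003
```

carry_out(increments=[0,0,0,0,0,0.0006,0,0,0,0,0,0,0,0,0,0,0,0,0,0,0,0,0,0,0,0,0,0,0,0,0,0,0,0,0])

```text
time_s: 28.3
ee_pos: [0.5226, 0.1754, 0.1785]
tool_rot: [[0.69, 0.724, -0.004], [0.724, -0.69, -0.002], [-0.004, -0.001, -1.0]]
contact_force: [-2.8, -2.5, 10.3]
finger_gap: -0.0001
```

carry_out(increments=[0,0,0,0,0,-0.005,0,0,0,0,0,0,-0.015,0,0,0,0,0,0,-0.02,0,0,0,0,0,0,-0.02,0,0,0,0,0,0,-0.02,0])

```text
time_s: 28.8
ee_pos: [0.5225, 0.1755, 0.2582]
tool_rot: [[0.69, 0.724, -0.005], [0.724, -0.69, -0.002], [-0.005, -0.002, -1.0]]
contact_force: [-0.1, 0.2, -0.5]
finger_gap: -0.0003
```

carry_out(increments=[0,0,0,-0.025,-0.025,0,0,0,0,0,-0.025,-0.025,0,0,0,0,0,-0.025,-0.025,0,0,0,0,0,-0.025,-0.025,0,0,0,0,0,-0.01,-0.01,0,0])

```text
time_s: 29.3
ee_pos: [0.3644, 0.1713, 0.258]
tool_rot: [[0.689, 0.724, -0.006], [0.724, -0.689, -0.003], [-0.006, -0.002, -1.0]]
contact_force: [0.4, -0.7, -0.3]
finger_gap: -0.0003
```

carry_out(increments=[0,0,0,-0.01,-0.01,0,0,0,0,0,0,0,0,0,0,0,0,0,0,0,0,0,0,0,0,0,0,0,0,0,0,0,0,0,0])

```text
time_s: 29.8
ee_pos: [0.3538, 0.1715, 0.2581]
tool_rot: [[0.69, 0.724, -0.005], [0.724, -0.69, -0.002], [-0.005, -0.002, -1.0]]
contact_force: [0.4, -0.4, -0.4]
finger_gap: -0.0001
```

```bash
python3 look3.py z; python3 - <<'E'
from h import *
out=[]
for n in("top","side"):
    A=ld(n+"0.npz")["color"];B=ld(n+"z.npz")["color"];cv2.imwrite(f"pics/{n}_z.png",B);out.append(cv2.resize(B,(400,300)));out.append(cv2.resize(A,(400,300)))
cv2.imwrite("pics/cmp.png",np.vstack([np.hstack(out[:2]),np.hstack(out[2:])]))
E
```

```text
t 29.8 p [0.3538 0.1715 0.2581] F [ 0.4 -0.4 -0.4] M [-0.03 -0.   -0.02] gap -0.0001 j [ 0.448 -0.051  2.055 -0.     1.143  1.21 ]
yaw -43.64 lean [-0.005 -0.002 -1.   ]
```

View pics/cmp.png

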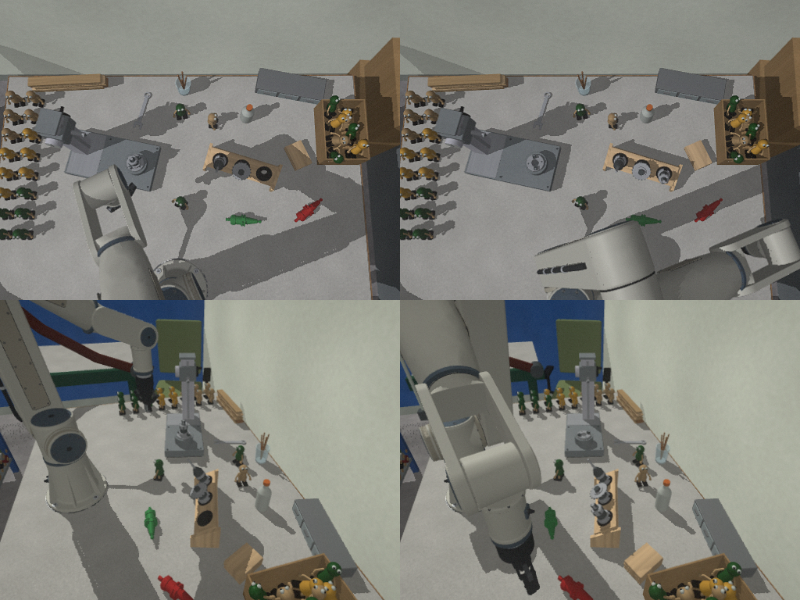

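View pics/l_z.png

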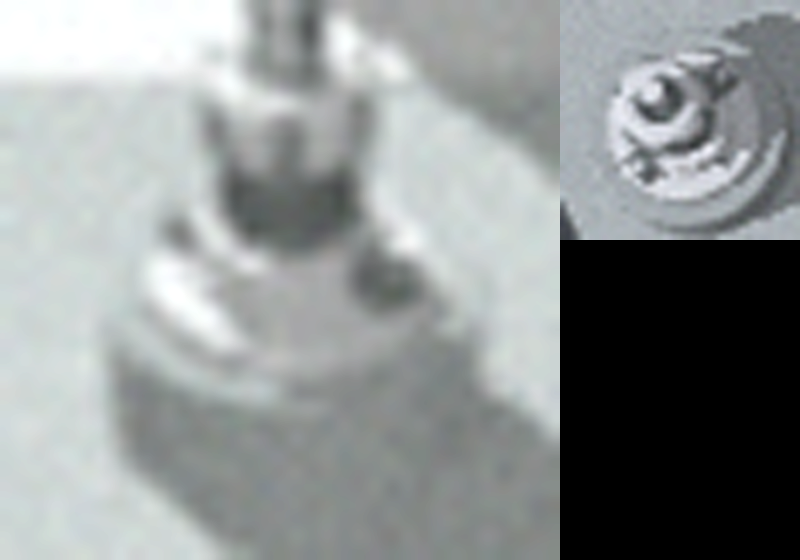

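```bash
python3 -c "
from bench import *
print(job_done())"
```

```text
the job is handed in; nothing more can be done
None
```

I took the round-nut, stubby-cutter holder out of the right-hand rack socket and lowered it under grip into the presetter's spindle until it was home. I rocked the spindle both ways, let go, and handed the job in at about 30 s.

**Seating:** The holder sat about 2.5° tilted in the jaws, so I leaned the tool to bring it upright. It reached a hard stop that stayed at the same height, within 0.1 mm, through the whole rocking. After letting go I pressed lightly on the cutter tip with closed fingers, up to about 10 N. Contact came at 179 mm above the table, which is the home height; two-view triangulation gave 177 mm.

**Rocking:** The wrist felt the expected drag of about 0.2 N m in both directions. The figures below are estimates; the spindle angle itself is not reported.

| Direction | Tool turn | Spindle past start | Basis |
|---|---|---|---|
| Anticlockwise | 46° from the seating angle | about 35–40° | tool turn less the play; the picture taken 8° before the end gave only a rough 23° |
| Clockwise | 95° back | about 45–50° on the other side | keys in the top view at about −41°, against +8° at the start |

**Final state:** The holder stands upright with no force on the wrist. The other two holders are in their rack and the toys and bench look as they did at the start, compared by eye. Forces I read stayed under 20 N.

**Measurements that disagreed:** Single-picture height readings were ambiguous by about 3–4 mm; the tip contact settled that. My first reading of the notch direction in the rack scattered by about ±15°. I settled it with a close look at the lifted holder before lowering, and it then went past the keys without any search.

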